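# Load the bolted specimen locker

## Robot

A 6-joint arm with a two-finger parallel gripper is mounted at the origin on a cart in front of the work surface, level with it; the furniture and walls round the work are solid. World frame = base frame: x ahead of the robot, y to its left, z up, the work surface at z = 0. Lengths are in m, angles in rad, forces in N, time in s.
With the tool pointing down it reaches from about 0.35 to 0.775 m from the base axis. Payload 5.5 kg.
Tool frame: the origin (TCP) lies between the finger pads; the fingertips stand 19 mm ahead of it and the grasp point (between the pads) is the TCP; z points along the fingers, x is the direction in which the jaws open and shut, and the axes are right-handed (so a half turn about z gives the same grasp; the last joint's range is limited). The gripper opens to 85 mm and grips with 20 to 120 N. Pads are 22 mm wide; open, the fingers measure 114 mm over their backs; the gripper's body (76 mm by 85 mm) begins 54 mm behind the grasp point. The pads swing forward as they close: fully open they stand 13 mm farther back than shut.
Start: joints at [-1.309, 0.313, 0.046, 1.304, 0, 1.431], TCP at [0.225, -0.529, 0.25] pointing down, gripper open.
Joint ranges: [-2.76, 2.76], [-0.86, 1.69], [-1.03, 1.26], [-2.2, 2.34], [-1.47, 1.5], [-3.14, 3.14]. Speed limits (rad/s): [2.57, 2.57, 3.14, 3.14, 3.14, 3.14].

## Interface

Orientations are given as a unit quaternion [w, x, y, z].
In Python, from workcell import env gives the robot as it stands. The module is installed in compiled form; this text tells all that it offers.
- The arm moves only by the tool carry_out, never from a script. Its argument "steps" is a list of rows, each a list of 7 numbers: the gripper command: -1 is shut, 1 is fully open, values between are in proportion, then the shift along the tool's x, y, z in m, then the turn, a rotation vector about the tool's x, y, z in rad. A call has 1 to 20 rows; each row shifts and turns the commanded pose from where the row before left it, along the tool's axes as they then stand; what a row does not reach is not made up. A row lasts 1/8 s, in which the tool goes at most 62.5 mm and 10.7 degrees, less where a joint would pass 70% of its speed; a pose out of reach is approached as far as the arm can. A call with a gripper value outside its range is refused whole. The fingers move at their own pace and stop on an object; "grip_force" is the grip in N (left out, the last holds). Time passes only in rows, so rows that do not move let the fingers close. It gives the time, the measured TCP pose, the force and the opening at its end, in the units of the state.
- env.get_state(): the state, without advancing time (a new reading comes with each control period).
- env.read_camera(name): name is "scene" or "side" or "wrist"; returns a dict with "color" (400x640x3 uint8, red, green, blue), "K" (3x3 intrinsics, pixels), "R" (3x3) and "t" (3): a world point X has camera coordinates R X + t. Camera axes: x right, y down, z forward; pixel columns grow to the right and rows downward; lengths in m; the calibration is good to about 2 mm. A picture is of the moment at which its call begins. There is no depth.
- env.hand_in(): hands the job in, once; it reports no verdict.
The state is a dict: "clock": time; "joint_pos": joint angles; "qvel": joint speeds; "tau": joint torques, N m; "tcp_pos": TCP position; "orientation": TCP orientation; "wrist_force": force on the tool from outside, world axes, zero at the start; "ft_torque": the same for the moment, N m; "finger_gap": finger opening in m.
Only numpy, scipy, OpenCV 4.12 (cv2) and the standard library are available. Lean on these libraries where they do the work, as an engineer would, in place of code of your own. Each camera call takes 0.05 s, during which the arm holds its last target. There are 200 camera calls.

## Task

Put the mounted specimens into the storage locker: first open its right leaf, then withdraw the flush bolt on the left leaf before opening that one too (both at least square), slide the transport lock on the roof over to its free end and draw the tray fully out. Set every specimen that is on the bench flat on the tray floor, then push the tray fully home and slide the lock back to its locked end stop; leave both leaves wide open and the other things on the bench where they are.

Things in the scene. Friction and masses are not known exactly. Their poses are not given: they have to be found in the camera images.
- locker: white and grey bench-top storage locker, fixed, 150 mm deep, 246 wide, 112 high, front closed by two leaves. Origin: middle of its front opening, on the bench; x points into the locker (away from the robot), y to its left, z up. The roof covers only x 50 to 150 mm, so the tray's pull can be reached from above. The right (active) leaf laps over the left (passive) one and must be opened first.
- active_leaf (a joint): right-hand (active) leaf, hinge in rad: 0 shut, 1.57 square open, 1.92 stop; stays where it is left (friction 0.06 N m). Opening swings its free edge to the robot and then to the robot's right (counter-clockwise from above)
- active_handle (a point): grip point of the active leaf's handle: an upright round black post, 12 mm across, 60 to 108 mm above the bench, 40 mm out from the hinge plane (24 mm clear of the leaf's face), 70 mm along the leaf from its hinge axis; the point is 90 mm above the bench, on the post's axis
- active_leaf_hinge (a point): point on the active leaf's hinge axis (locker x 0, y -120 mm), 60 mm above the bench; the leaf is 10 mm thick, 119 mm wide, 12 to 108 mm above the bench
- passive_leaf (a joint): left-hand (passive) leaf, hinge in rad: 0 shut, 1.57 square open, 1.92 stop; stays where it is left (friction 0.06 N m). Opens clockwise seen from above, free edge to the robot, then left. Held by the flush bolt until that is raised; no other handle, so pull it by the bolt's knob
- flush_bolt (a joint): flush bolt on the passive leaf, upward slide in m: 0 shot down into the keeper at the foot of the locker, free of the keeper from about 0.014, 0.022 top stop; friction 2.5 N, it stays where it is left
- bolt_knob (a point): grip point of the flush bolt's knob: an upright round black post, 12 mm across with a 16 mm cap 4 mm thick on top, 60 to 108 mm above the bench while the bolt is down, 40 mm out from the hinge plane, 82 mm along the leaf from its hinge axis; the point is on the post's axis, 18 mm below its top (90 mm above the bench while the bolt is down)
- passive_leaf_hinge (a point): point on the passive leaf's hinge axis (locker x 0, y +120 mm), 60 mm above the bench; the leaf is 10 mm thick, 119 mm wide, 12 to 108 mm above the bench
- lock_slide (a joint): transport lock slide on the roof, slide in m along locker +y (to the left): 0 locked (right stop), 0.060 free (left stop). Its pin holds the tray until about 0.050; friction 1.5 N
- lock_knob (a point): middle of the lock slide's knob: an upright black cylinder, 20 mm across and 18 mm high, 118 to 136 mm above the bench; the roof it runs on is at 112 mm, the slide's 24 x 34 mm foot at 118 mm
- tray (a joint): pull-out tray, slide in m towards the robot (locker -x): 0 home, 0.105 fully out; friction 2 N. It meets the leaves unless both are open about square
- tray_grip (a point): grip point of the tray's pull: an upright round black post, 12 mm across, at the middle of the tray's front edge, 61 to 107 mm above the bench; the point is 90 mm above the bench, on the post's axis
- tray_floor (a point): centre of the tray's floor, on its upper face, 60 mm above the bench; axes as the locker's. The floor inside the rims is 109 mm along x (-55 to +54) and 182 mm along y; the rims stand 9 mm above it at front and sides, the back wall 15 mm. Fully out, it all lies in front of the roof
- mount0_mid (a point): mounted specimen: dark green or maroon cylinder, 30 mm across, 15 mm high, lying flat on the bench at first; the point is its centre, z along its upright axis. One of up to four alike (two to four are there). Grasp across its diameter; about 35 g. Behind the specimens an upright cabinet face stands at x 0.69 m, from y -0.13 m to the left.
- mount1_mid (a point): mounted specimen: dark green or maroon cylinder, 30 mm across, 15 mm high, lying flat on the bench at first; the point is its centre, z along its upright axis. One of up to four alike (two to four are there). Grasp across its diameter; about 35 g. Behind the specimens an upright cabinet face stands at x 0.69 m, from y -0.13 m to the left.
- mount2_mid (a point): mounted specimen: dark green or maroon cylinder, 30 mm across, 15 mm high, lying flat on the bench at first; the point is its centre, z along its upright axis. One of up to four alike (two to four are there). Grasp across its diameter; about 35 g. Behind the specimens an upright cabinet face stands at x 0.69 m, from y -0.13 m to the left.
- mount3_mid (a point): mounted specimen: dark green or maroon cylinder, 30 mm across, 15 mm high, lying flat on the bench at first; the point is its centre, z along its upright axis. One of up to four alike (two to four are there). Grasp across its diameter; about 35 g. Behind the specimens an upright cabinet face stands at x 0.69 m, from y -0.13 m to the left.
- bubble_level: round bubble level, 34 mm across, 14 mm high, a bystander; origin at the centre of its underside
- small_anvil: mushroom-shaped steel anvil, 38 mm across, 28 mm high, a bystander; origin at the centre of its underside
There are look-alikes about, which are no part of the job. Leave any blue or orange look-alike of the part that bears mount0_mid alone.

How it is judged:
By the outcome, as a careful person would: the job done as asked, in the order asked, and still so for the second after the job is handed in, with the robot touching nothing.
Of mount0, mount1, mount2, mount3 only 2 to 4 are there at a start; the rules pass over those that are not, and their reading is None.
At some moment in a run one of mount0, mount1, mount2, mount3 may be knocked a few centimetres aside while the robot is not near it.
Once in a run the grip may slacken for a moment while it holds something.
It also fails if it takes over 210 s, if anything falls off the work surface, if the arm or the gripper's body presses on something with over 40 N, if the wrist force passes 120 N, or if a joint passes its speed limit or range.

## Working session

There is one attempt and no reset: what is moved stays moved. The work goes in short steps, Python scripts to look and compute and a tool call to move; the robot and the scene stay as the last step left them, time stands still between calls to the robot, and variables do not carry over. Pictures are saved under pics/ and viewed, about 12 in all and at most 16, crops included, and the job is handed in when it is done.

Besides the shell and the picture viewer there is one more tool, called after "Emit:" as name([rows], argument=value, ...), one row to a line, values as JSON. carry_out: Moves the arm, as the interface text tells. Its arguments: {"type":"object","properties":{"steps":{"type":"array","items":{"type":"array","items":{"type":"number"}}},"grip_force":{"type":"number"}},"required":["steps"]}

```bash
mkdir -p pics; ls; cat > h.py <<'E'
import numpy as np, cv2
from workcell import env
from scipy.spatial.transform import Rotation as Rn
def shot(name, fn=None, crop=None, scale=1):
    d=env.read_camera(name); im=d["color"][:,:,::-1].copy()
    if crop: im=im[crop[1]:crop[3],crop[0]:crop[2]]
    if fn: cv2.imwrite("pics/"+fn, cv2.resize(im,None,fx=scale,fy=scale,interpolation=cv2.INTER_CUBIC))
    return d
def ray(d,u,v):
    K,R,t=[np.array(d[k],float) for k in("K","R","t")]
    return -R.T@t, R.T@np.linalg.solve(K,[u,v,1.])
def plane(d,u,v,z):
    c,r=ray(d,u,v); return c+r*(z-c[2])/r[2]
def proj(d,X):
    K,R,t=[np.array(d[k],float) for k in("K","R","t")]
    p=K@(R@np.array(X,float)+t); return p[:2]/p[2]
def st():
    s=env.get_state(); print("t",s["clock"],"tcp",np.round(s["tcp_pos"],4),"q",np.round(s["orientation"],4),"j",np.round(s["joint_pos"],3),"F",np.round(s["wrist_force"],1),"gap",s["finger_gap"]); return s
E
python3 - <<'E'
from h import *
st()
for n in("scene","side","wrist"):
    d=shot(n,n+"0.png"); c,r=ray(d,320,200); print(n,c,r/np.linalg.norm(r),d["K"][0][0])
s=env.get_state(); R=Rn.from_quat(np.roll(s["orientation"],-1)).as_matrix(); print(R)
E
```

```text
pics
t 0.0 tcp [ 0.2247 -0.5288  0.2494] q [-6.000e-04  8.340e-01 -5.518e-01 -7.000e-04] j [-1.309  0.314  0.045  1.304 -0.     1.431] F [ 0.4 -0.3 -0.4] gap 0.0855275925381416
scene [-0.11167233  0.34736052  0.52071164] [ 0.7397598  -0.48948714 -0.46169013] 387.82821070293
side [0.03492878 0.41179279 0.79654245] [ 0.50615292 -0.47665485 -0.71875543] 391.0280276838204
wrist [ 0.30241965 -0.4958879   0.37355078] [-0.30284823 -0.13781747 -0.94302137] 281.7568017031313
[[ 3.91079168e-01 -9.20356983e-01 -3.30609655e-04]
 [-9.20356020e-01 -3.91079243e-01  1.34988441e-03]
 [-1.37167011e-03 -2.23633084e-04 -9.99999034e-01]]
```

View pics/scene0.png

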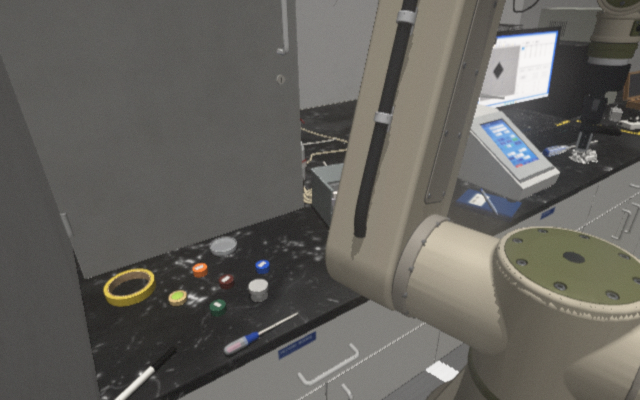

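View pics/side0.png

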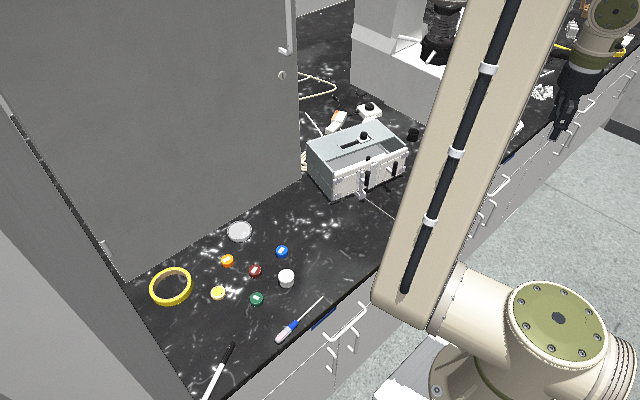

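Side view: candidates are maroon (255,270) and green (257,298), which match the description; orange (227,260) and blue (281,251) are look-alikes; yellow-green (218,293) is the bubble level and white (286,278) the anvil. The locker is at (355,160), with two posts on its front at about (367,180) and (394,170). Next I'll check close crops.

```bash
python3 - <<'E'
from h import *
d=env.read_camera("side"); im=d["color"][:,:,::-1]
a=cv2.resize(im[112:207,296:426],None,fx=6,fy=6,interpolation=cv2.INTER_CUBIC)[:, :780]
cv2.imwrite("pics/lock1.png",a)
b=cv2.resize(im[215:315,190:310],None,fx=5,fy=5,interpolation=cv2.INTER_CUBIC); cv2.imwrite("pics/spec1.png",b)
for n,(u,v),z in[("maroon",(255,269),.015),("green",(257,297),.015),("orange",(227,259),.015),("blue",(281,250),.015),("level",(218,292),.014),("anvil",(286,274),.028),("knob0",(367,172),.108),("knob1",(394,163),.108),("lockk",(364,135),.136)]:
    print(n,np.round(plane(d,u,v,z),3))
E
```

```text
maroon [0.522 0.162 0.015]
green [0.459 0.203 0.015]
orange [0.591 0.195 0.015]
blue [0.524 0.082 0.015]
level [0.529 0.26  0.014]
anvil [0.455 0.122 0.028]
knob0 [ 0.512 -0.206  0.108]
knob1 [ 0.487 -0.287  0.108]
lockk [ 0.603 -0.29   0.136]
```

View pics/lock1.png

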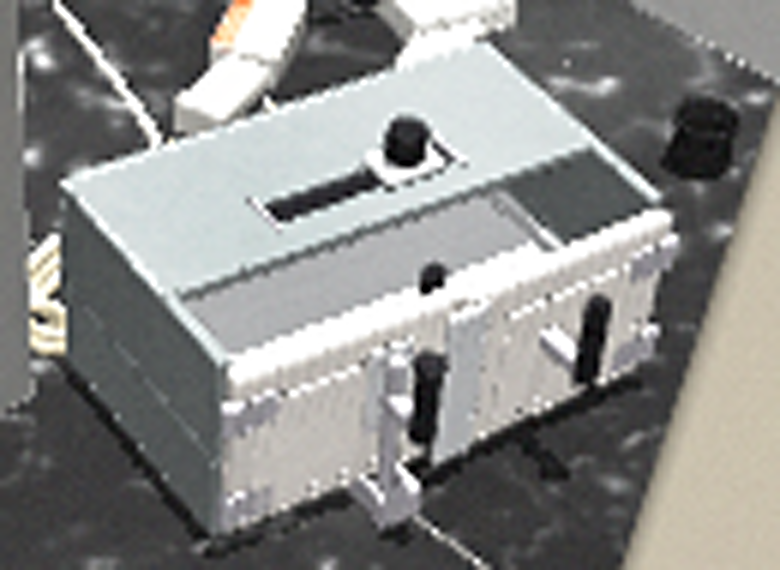

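View pics/spec1.png

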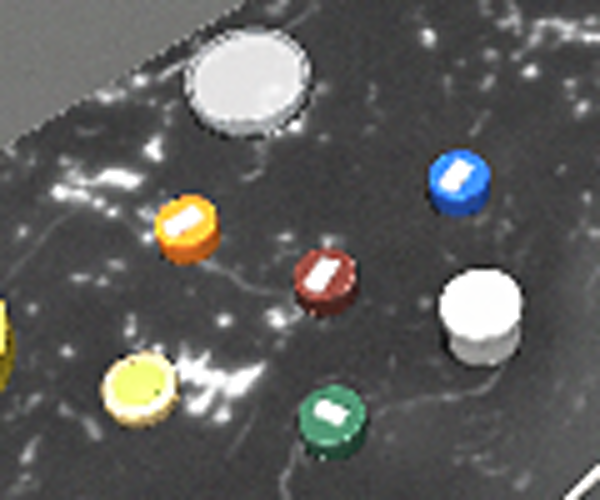

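Locker crop: lock knob, tray post, bolt knob (with cap) and active handle are all visible. The specimen crop shows one maroon and one green mount, and blue and orange look-alikes. I'll fit the locker pose from its corners and posts.

```bash
cat >> h.py <<'E'
def lw(L,x,y,z=0):
    c,s=np.cos(L[2]),np.sin(L[2]); return np.array([L[0]+c*x-s*y,L[1]+s*x+c*y,z])
def wl(L,p):
    c,s=np.cos(L[2]),np.sin(L[2]); d=np.array(p[:2])-L[:2]; return np.array([c*d[0]+s*d[1],-s*d[0]+c*d[1]])
E
python3 - <<'E'
from h import *
from scipy.optimize import least_squares
d=env.read_camera("side")
P=[((65,185),(.15,.123,.112)),((222,372),(0,.123,.112)),((487,42),(.15,-.123,.112)),((660,195),(0,-.123,.112)),((430,358),(-.04,.038,.108)),((597,300),(-.04,-.05,.108)),((215,530),(0,.123,0))]
for (u,v),q in P:
    pass
X=[plane(d,296+u/6,112+v/6,q[2])[:2] for (u,v),q in P]
f=lambda L:np.ravel([lw(L,*q)[:2]-x for (_,q),x in zip(P,X)])
r=least_squares(f,[.55,-.2,0],loss="soft_l1",f_scale=.003); L=r.x
print(L,np.rad2deg(L[2])); print(np.round(f(L).reshape(-1,2)*1000,1))
np.save("L.npy",L)
print("bolt",lw(L,-.04,.038),"act",lw(L,-.04,-.05))
print("lock",wl(L,plane(d,296+405/6,112+125/6,.136)),"tray",wl(L,plane(d,368,157,.107)))
for q in[(-.04,-.05),(-.04,.038),(.1,-.03),(-.2,0)]: w=lw(L,*q); print(q,w,np.hypot(w[0],w[1]))
E
```

```text
[ 0.53784205 -0.25305003 -0.22950462] -13.149646123092873
[[ 4.3  0.5]
 [ 2.5 -2.1]
 [ 4.2 -2.1]
 [-3.4 -2.2]
 [-3.8  1.5]
 [ 0.5  0.7]
 [-6.5  7. ]]
bolt [ 0.5075357  -0.20694661  0.        ] act [ 0.48751613 -0.29263918  0.        ]
lock [ 0.08090798 -0.02544707] tray [0.01440391 0.00159219]
(-0.04, -0.05) [ 0.48751613 -0.29263918  0.        ] 0.5686032561193295
(-0.04, 0.038) [ 0.5075357  -0.20694661  0.        ] 0.548105269347251
(0.1, -0.03) [ 0.62839512 -0.30501292  0.        ] 0.6985079139146445
(-0.2, 0) [ 0.34308621 -0.20755099  0.        ] 0.40098075108060455
```

```bash
cat >> h.py <<'E'
def L0(): return np.load("L.npy")
def wrap(a): return (a+np.pi)%(2*np.pi)-np.pi
def plan(wps, start=None):
    """wps: (x,y,z,yaw,grip,n) world targets; prints rounded rows from the measured pose"""
    s=env.get_state(); R=Rn.from_quat(np.roll(s["orientation"],-1)).as_matrix()
    p=np.array(s["tcp_pos"],float); yaw=np.arctan2(R[1,0],R[0,0])
    if start is not None: p=np.array(start[:3],float); yaw=start[3]
    print("from",np.round(p,4),round(yaw,3),"j6",round(s["joint_pos"][5],2)); rows=[]
    for x,y,z,w,g,n in wps:
        p0=p.copy(); y0=yaw; dw=wrap(w-y0)
        for i in range(1,n+1):
            tg=p0+(np.array([x,y,z])-p0)*i/n; ty=y0+dw*i/n; dd=tg-p
            c,sn=np.cos(yaw),np.sin(yaw)
            t=np.round([c*dd[0]+sn*dd[1],sn*dd[0]-c*dd[1],-dd[2]],3); a=round(-(ty-yaw),2)
            p=p+np.array([c*t[0]+sn*t[1],sn*t[0]-c*t[1],-t[2]]); yaw-=a
            rows.append([g,*(float(v)+0. for v in t),0,0,a+0.])
    for k in range(0,len(rows),20): print("["+",".join("["+",".join("%g"%v for v in r)+"]" for r in rows[k:k+20])+"]")
    return rows
E
python3 - <<'E'
from h import *
L=L0(); a=lw(L,-.04,-.05)
plan([(a[0]-.03,a[1],.2,L[2]-np.pi/2,0,12)])
E
```

```text
from [ 0.2248 -0.529   0.2499] -1.169 j6 1.43
[[0,-0.011,-0.026,0.004,0,0,0.05],[0,-0.011,-0.025,0.004,0,0,0.06],[0,-0.014,-0.024,0.004,0,0,0.05],[0,-0.014,-0.023,0.005,0,0,0.05],[0,-0.016,-0.023,0.004,0,0,0.05],[0,-0.016,-0.022,0.004,0,0,0.06],[0,-0.019,-0.021,0.004,0,0,0.05],[0,-0.019,-0.02,0.004,0,0,0.05],[0,-0.02,-0.019,0.004,0,0,0.05],[0,-0.021,-0.018,0.005,0,0,0.06],[0,-0.022,-0.017,0.004,0,0,0.05],[0,-0.022,-0.015,0.004,0,0,0.05]]
```

Emit:
carry_out([
  [0,-0.011,-0.026,0.004,0,0,0.05],
  [0,-0.011,-0.025,0.004,0,0,0.06],
  [0,-0.014,-0.024,0.004,0,0,0.05],
  [0,-0.014,-0.023,0.005,0,0,0.05],
  [0,-0.016,-0.023,0.004,0,0,0.05],
  [0,-0.016,-0.022,0.004,0,0,0.06],
  [0,-0.019,-0.021,0.004,0,0,0.05],
  [0,-0.019,-0.02,0.004,0,0,0.05],
  [0,-0.02,-0.019,0.004,0,0,0.05],
  [0,-0.021,-0.018,0.005,0,0,0.06],
  [0,-0.022,-0.017,0.004,0,0,0.05],
  [0,-0.022,-0.015,0.004,0,0,0.05],
], grip_force=40)

```text
clock: 1.75
tcp_pos: [0.4576, -0.2925, 0.2001]
orientation: [-0.0, -0.621, 0.783, -0.0]
wrist_force: [-0.6, -0.2, 0.4]
finger_gap: 0.043
```

```bash
python3 - <<'E'
from h import *
st(); d=shot("wrist","w1.png"); L=L0()
for q in[(-.04,-.05,.108),(-.04,.038,.108),(.0144,0,.107),(.08,-.025,.136)]: print(q,proj(d,lw(L,*q)))
E
```

```text
t 1.75 tcp [ 0.4576 -0.2925  0.2001] q [-0.     -0.6214  0.7835 -0.    ] j [-0.717  0.272 -0.135  1.164 -0.     2.655] F [-0.6 -0.2  0.4] gap 0.04301481299975377
(-0.04, -0.05, 0.108) [309.13302796 174.73191623]
(-0.04, 0.038, 0.108) [197.5819462  174.70611619]
(0.0144, 0, 0.107) [239.9282416  101.86649663]
(0.08, -0.025, 0.136) [260.78897569 -22.50935807]
```

View pics/w1.png

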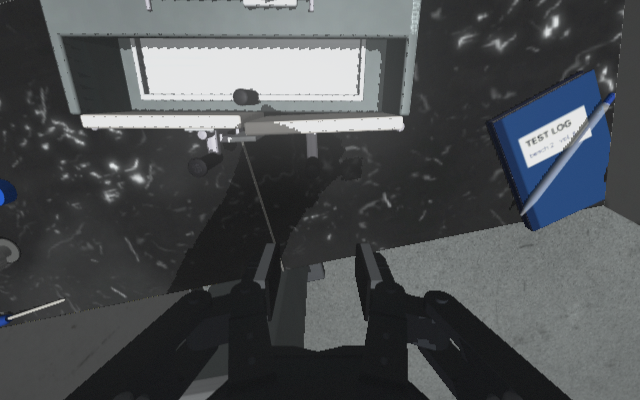

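Wrist view: bolt knob around (204,163), tray post (245,97), active-handle arm (312,145) with a dark post in shadow. I'll enhance it.

```bash
python3 - <<'E'
from h import *
im=cv2.imread("pics/w1.png")[80:205,180:350]
im=cv2.resize(im,None,fx=4.5,fy=4.5,interpolation=cv2.INTER_CUBIC).astype(float)
cv2.imwrite("pics/w1c.png",np.clip(255*(im/255)**.45,0,255).astype(np.uint8))
E
```

```text
(no output)
```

View pics/w1c.png

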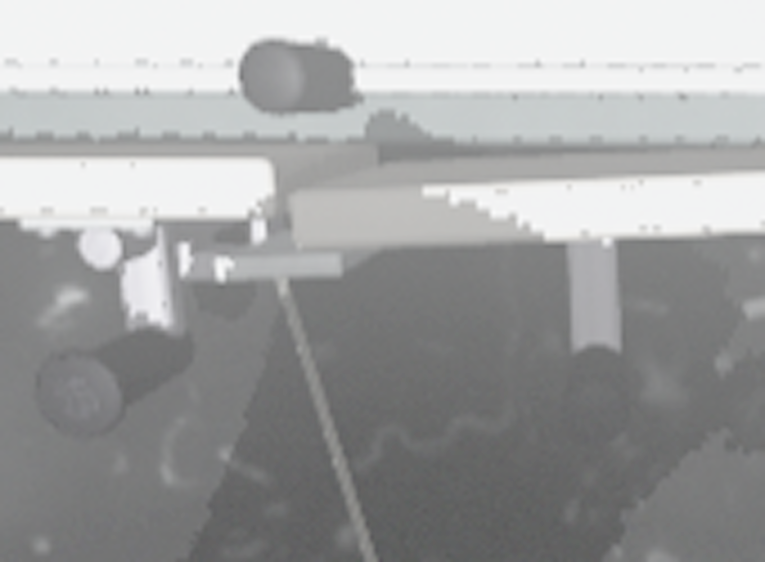

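```bash
python3 - <<'E'
from h import *
L=L0(); d=env.read_camera("wrist")
P=[((197.8,166.7),(-.04,.038,.108)),((312.4,168.4),(-.04,-.05,.108))]
X=[plane(d,*uv,q[2]) for uv,q in P]; print(X,np.linalg.norm(X[0]-X[1]))
v=X[0]-X[1]; yaw=np.arctan2(v[1],v[0])-np.pi/2
print("yaw",yaw)
m=(X[0]+X[1])/2; L=np.array([m[0],m[1],-.228]); L[:2]+=lw([0,0,-.228],.04,.006)[:2]
print(L, wl(L,X[0]),wl(L,X[1]),wl(L,plane(d,240.4,96.9,.107)))
for u,v in[(62,37),(417,27)]: print("roof front",wl(L,plane(d,u,v,.112)))
np.save("L.npy",L)
a=lw(L,-.04,-.05); y=L[2]-np.pi/2
plan([(a[0],a[1],.2,y,0,2),(a[0],a[1],.09,y,0,6),(a[0],a[1],.09,y,-1,4)])
E
```

```text
[array([ 0.51508086, -0.20720463,  0.108     ]), array([ 0.49354623, -0.29399374,  0.108     ])] 0.0894208566619801
yaw -0.24321409786543202
[ 0.54463454 -0.25379565 -0.228     ] [-0.0393198   0.03870525] [-0.0406802  -0.05070525] [0.01194623 0.00112124]
roof front [0.04944663 0.11515687]
roof front [ 0.05503461 -0.12008701]
from [ 0.458  -0.2914  0.1997] -1.796 j6 2.65
[[0,-0.003,-0.018,0,0,0,0],[0,-0.003,-0.018,0,0,0,0],[0,0,0,0.018,0,0,0],[0,0,0,0.019,0,0,0],[0,0,0,0.018,0,0,0],[0,0,0,0.018,0,0,0],[0,0,0,0.018,0,0,0],[0,0,0,0.019,0,0,0],[-1,0,0,0,0,0,0],[-1,0,0,0,0,0,0],[-1,0,0,0,0,0,0],[-1,0,0,0,0,0,0]]
```

Emit:
carry_out([
  [0,-0.003,-0.018,0,0,0,0],
  [0,-0.003,-0.018,0,0,0,0],
  [0,0,0,0.018,0,0,0],
  [0,0,0,0.019,0,0,0],
  [0,0,0,0.018,0,0,0],
  [0,0,0,0.018,0,0,0],
  [0,0,0,0.018,0,0,0],
  [0,0,0,0.019,0,0,0],
  [-1,0,0,0,0,0,0],
  [-1,0,0,0,0,0,0],
  [-1,0,0,0,0,0,0],
  [-1,0,0,0,0,0,0],
], grip_force=40)

```text
clock: 3.35
tcp_pos: [0.4934, -0.2959, 0.0907]
orientation: [-0.0, -0.622, 0.783, -0.0]
wrist_force: [-1.8, -0.7, -2.4]
finger_gap: 0.0111
```

```bash
cat >> h.py <<'E'
def arc(h,rel,th0,th1,n,z,yaw0,g,sgn=1):
    """waypoints swinging a handle rel (locker) about hinge h; sgn +1 ccw"""
    L=L0(); w=[]
    for i in range(1,n+1):
        t=sgn*(th0+(th1-th0)*i/n); c,s=np.cos(t),np.sin(t)
        q=lw(L,h[0]+c*rel[0]-s*rel[1],h[1]+s*rel[0]+c*rel[1])
        w.append((q[0],q[1],z,yaw0+t-sgn*th0,g,1))
    return w
E
python3 - <<'E'
from h import *
s=st(); L=L0(); print(wl(L,s["tcp_pos"]))
plan(arc((0,-.12),(-.04,.07),0,1.75,34,.09,L[2]-np.pi/2,-1))
E
```

```text
t 3.35 tcp [ 0.4934 -0.2959  0.0907] q [-2.000e-04 -6.219e-01  7.831e-01 -4.000e-04] j [-6.790e-01  4.090e-01 -2.220e-01  9.390e-01 -1.000e-03  2.691e+00] F [-1.8 -0.7 -2.4] gap 0.011066447201213922
[-0.0403779  -0.05262645]
from [ 0.4934 -0.2959  0.0907] -1.799 j6 2.69
[[-1,0,0.003,0.001,0,0,-0.05],[-1,0.002,0.004,0,0,0,-0.05],[-1,0.002,0.003,0,0,0,-0.05],[-1,0.002,0.004,0,0,0,-0.06],[-1,0.002,0.003,0,0,0,-0.05],[-1,0.002,0.004,0,0,0,-0.05],[-1,0.002,0.003,0,0,0,-0.05],[-1,0.003,0.004,0,0,0,-0.05],[-1,0.002,0.004,0,0,0,-0.05],[-1,0.002,0.003,0,0,0,-0.06],[-1,0.002,0.004,0,0,0,-0.05],[-1,0.002,0.003,0,0,0,-0.05],[-1,0.002,0.004,0,0,0,-0.05],[-1,0.003,0.003,0,0,0,-0.05],[-1,0.002,0.004,0,0,0,-0.05],[-1,0.002,0.003,0,0,0,-0.05],[-1,0.002,0.004,0,0,0,-0.06],[-1,0.002,0.003,0,0,0,-0.05],[-1,0.002,0.004,0,0,0,-0.05],[-1,0.002,0.004,0,0,0,-0.05]]
[[-1,0.003,0.003,0,0,0,-0.05],[-1,0.002,0.004,0,0,0,-0.05],[-1,0.002,0.003,0,0,0,-0.05],[-1,0.002,0.004,0,0,0,-0.06],[-1,0.002,0.003,0,0,0,-0.05],[-1,0.002,0.004,0,0,0,-0.05],[-1,0.002,0.003,0,0,0,-0.05],[-1,0.003,0.004,0,0,0,-0.05],[-1,0.002,0.003,0,0,0,-0.05],[-1,0.002,0.004,0,0,0,-0.05],[-1,0.002,0.004,0,0,0,-0.06],[-1,0.002,0.003,0,0,0,-0.05],[-1,0.002,0.004,0,0,0,-0.05],[-1,0.003,0.003,0,0,0,-0.05]]
```

Emit:
carry_out([
  [-1,0,0.003,0.001,0,0,-0.05],
  [-1,0.002,0.004,0,0,0,-0.05],
  [-1,0.002,0.003,0,0,0,-0.05],
  [-1,0.002,0.004,0,0,0,-0.06],
  [-1,0.002,0.003,0,0,0,-0.05],
  [-1,0.002,0.004,0,0,0,-0.05],
  [-1,0.002,0.003,0,0,0,-0.05],
  [-1,0.003,0.004,0,0,0,-0.05],
  [-1,0.002,0.004,0,0,0,-0.05],
  [-1,0.002,0.003,0,0,0,-0.06],
  [-1,0.002,0.004,0,0,0,-0.05],
  [-1,0.002,0.003,0,0,0,-0.05],
  [-1,0.002,0.004,0,0,0,-0.05],
  [-1,0.003,0.003,0,0,0,-0.05],
  [-1,0.002,0.004,0,0,0,-0.05],
  [-1,0.002,0.003,0,0,0,-0.05],
  [-1,0.002,0.004,0,0,0,-0.06],
  [-1,0.002,0.003,0,0,0,-0.05],
  [-1,0.002,0.004,0,0,0,-0.05],
  [-1,0.002,0.004,0,0,0,-0.05],
])

```text
clock: 5.85
tcp_pos: [0.4393, -0.3509, 0.0907]
orientation: [0.0, 0.927, -0.374, 0.001]
wrist_force: [-0.7, 0.1, 2.7]
finger_gap: 0.0107
```

Emit:
carry_out([
  [-1,0.003,0.003,0,0,0,-0.05],
  [-1,0.002,0.004,0,0,0,-0.05],
  [-1,0.002,0.003,0,0,0,-0.05],
  [-1,0.002,0.004,0,0,0,-0.06],
  [-1,0.002,0.003,0,0,0,-0.05],
  [-1,0.002,0.004,0,0,0,-0.05],
  [-1,0.002,0.003,0,0,0,-0.05],
  [-1,0.003,0.004,0,0,0,-0.05],
  [-1,0.002,0.003,0,0,0,-0.05],
  [-1,0.002,0.004,0,0,0,-0.05],
  [-1,0.002,0.004,0,0,0,-0.06],
  [-1,0.002,0.003,0,0,0,-0.05],
  [-1,0.002,0.004,0,0,0,-0.05],
  [-1,0.003,0.003,0,0,0,-0.05],
])

```text
clock: 7.6
tcp_pos: [0.4456, -0.4075, 0.0907]
orientation: [0.001, 1.0, -0.024, -0.001]
wrist_force: [-6.9, -1.2, 5.0]
finger_gap: 0.0107
```

```bash
python3 - <<'E'
from h import *
s=st(); L=L0(); q=wl(L,s["tcp_pos"]); r=q-[0,-.12]; print(q,np.hypot(*r),"leaf angle",np.arctan2(r[1],r[0])%(2*np.pi)-np.arctan2(.07,-.04))
p=s["tcp_pos"]; b=lw(L,-.04,.038); w=L[2]-np.pi/2+1.75; y2=L[2]+np.pi/2
m=lw(L,-.1,.0)
plan([(p[0],p[1],.09,w,0,3),(p[0],p[1],.2,w,0,5),(m[0],m[1],.2,(w+.77),0,8),(b[0],b[1],.2,y2,0,8)])
E
```

```text
t 7.6 tcp [ 0.4456 -0.4075  0.0907] q [ 1.100e-03  9.997e-01 -2.380e-02 -6.000e-04] j [-0.873  0.458 -0.144  0.968 -0.002  0.746] F [-6.9 -1.2  5. ] gap 0.010696400579023163
[-0.06176314 -0.17209305] 0.0807983385474745 leaf angle 1.7523192754118089
from [ 0.4456 -0.4075  0.0907] -0.048 j6 0.75
[[0,0,0,0,0,0,0],[0,0,0,0,0,0,0],[0,0,0,0.001,0,0,0],[0,0,0,-0.022,0,0,0],[0,0,0,-0.022,0,0,0],[0,0,0,-0.022,0,0,0],[0,0,0,-0.022,0,0,0],[0,0,0,-0.022,0,0,0],[0,-0.001,-0.022,0,0,0,-0.1],[0,0.002,-0.022,0,0,0,-0.09],[0,0.003,-0.022,0,0,0,-0.1],[0,0.005,-0.021,0,0,0,-0.09],[0,0.008,-0.021,0,0,0,-0.1],[0,0.009,-0.02,0,0,0,-0.1],[0,0.011,-0.019,0,0,0,-0.09],[0,0.013,-0.017,0,0,0,-0.1],[0,0.008,0.003,0,0,0,-0.08],[0,0.008,0.004,0,0,0,-0.08],[0,0.008,0.005,0,0,0,-0.07],[0,0.007,0.005,0,0,0,-0.08]]
[[0,0.007,0.006,0,0,0,-0.08],[0,0.007,0.006,0,0,0,-0.08],[0,0.006,0.006,0,0,0,-0.07],[0,0.005,0.008,0,0,0,-0.08]]
```

Active leaf at about 1.75 rad. Next I release it and go above the bolt knob.

Emit:
carry_out([
  [0,0,0,0,0,0,0],
  [0,0,0,0,0,0,0],
  [0,0,0,0.001,0,0,0],
  [0,0,0,-0.022,0,0,0],
  [0,0,0,-0.022,0,0,0],
  [0,0,0,-0.022,0,0,0],
  [0,0,0,-0.022,0,0,0],
  [0,0,0,-0.022,0,0,0],
  [0,-0.001,-0.022,0,0,0,-0.1],
  [0,0.002,-0.022,0,0,0,-0.09],
  [0,0.003,-0.022,0,0,0,-0.1],
  [0,0.005,-0.021,0,0,0,-0.09],
  [0,0.008,-0.021,0,0,0,-0.1],
  [0,0.009,-0.02,0,0,0,-0.1],
  [0,0.011,-0.019,0,0,0,-0.09],
  [0,0.013,-0.017,0,0,0,-0.1],
  [0,0.008,0.003,0,0,0,-0.08],
  [0,0.008,0.004,0,0,0,-0.08],
  [0,0.008,0.005,0,0,0,-0.07],
  [0,0.007,0.005,0,0,0,-0.08],
])

```text
clock: 10.1
tcp_pos: [0.4818, -0.2189, 0.1983]
orientation: [0.0, 0.869, 0.494, 0.0]
wrist_force: [0.2, 0.3, 0.5]
finger_gap: 0.0427
```

Emit:
carry_out([
  [0,0.007,0.006,0,0,0,-0.08],
  [0,0.007,0.006,0,0,0,-0.08],
  [0,0.006,0.006,0,0,0,-0.07],
  [0,0.005,0.008,0,0,0,-0.08],
])

```text
clock: 10.6
tcp_pos: [0.5158, -0.2067, 0.1982]
orientation: [-0.0, 0.783, 0.622, 0.0]
wrist_force: [0.9, -0.2, -1.0]
finger_gap: 0.0426
```

```bash
python3 - <<'E'
from h import *
s=st(); L=L0(); print(wl(L,s["tcp_pos"])); b=lw(L,-.04,.0375); y2=L[2]+np.pi/2
plan([(b[0],b[1],.2,y2,0,1),(b[0],b[1],.088,y2,0,6),(b[0],b[1],.088,y2,-1,4),(b[0],b[1],.113,y2,-1,6)])
E
```

```text
t 10.6 tcp [ 0.5158 -0.2067  0.1982] q [-1.000e-04  7.827e-01  6.224e-01  0.000e+00] j [-0.526  0.296 -0.106  1.169  0.    -0.298] F [ 0.9 -0.2 -1. ] gap 0.042639297791523575
[-0.03868709  0.0393802 ]
from [ 0.5158 -0.2067  0.1982] 1.344 j6 -0.3
[[0,-0.002,-0.001,-0.002,0,0,0],[0,0,0,0.019,0,0,0],[0,0,0,0.018,0,0,0],[0,0,0,0.019,0,0,0],[0,0,0,0.019,0,0,0],[0,0,0,0.019,0,0,0],[0,0,0,0.018,0,0,0],[-1,0,0,0,0,0,0],[-1,0,0,0,0,0,0],[-1,0,0,0,0,0,0],[-1,0,0,0,0,0,0],[-1,0,0,-0.004,0,0,0],[-1,0,0,-0.004,0,0,0],[-1,0,0,-0.004,0,0,0],[-1,0,0,-0.005,0,0,0],[-1,0,0,-0.004,0,0,0],[-1,0,0,-0.004,0,0,0]]
```

Emit:
carry_out([
  [0,-0.002,0.001,-0.002,0,0,0],
  [0,0,0,0.019,0,0,0],
  [0,0,0,0.018,0,0,0],
  [0,0,0,0.019,0,0,0],
  [0,0,0,0.019,0,0,0],
  [0,0,0,0.019,0,0,0],
  [0,0,0,0.018,0,0,0],
  [-1,0,0,0,0,0,0],
  [-1,0,0,0,0,0,0],
  [-1,0,0,0,0,0,0],
  [-1,0,0,0,0,0,0],
  [-1,0,0,-0.004,0,0,0],
  [-1,0,0,-0.004,0,0,0],
  [-1,0,0,-0.004,0,0,0],
  [-1,0,0,-0.005,0,0,0],
  [-1,0,0,-0.004,0,0,0],
  [-1,0,0,-0.001,0,0,0],
], grip_force=50)

```text
clock: 12.72
tcp_pos: [0.516, -0.2092, 0.1106]
orientation: [-0.0, 0.783, 0.621, -0.0]
wrist_force: [-3.5, 1.4, -3.4]
finger_gap: 0.012
```

```bash
python3 - <<'E'
from h import *
s=st(); L=L0(); print(wl(L,s["tcp_pos"]))
d=shot("wrist","w2.png"); z=s["tcp_pos"][2]
plan(arc((0,.12),(-.04,-.082),0,1.72,34,z,L[2]+np.pi/2,-1,-1))
E
```

```text
t 12.725 tcp [ 0.516  -0.2092  0.1106] q [-1.000e-04  7.835e-01  6.214e-01 -1.000e-04] j [-0.529  0.359 -0.244  0.968 -0.    -0.299] F [-3.5  1.4 -3.4] gap 0.011953561374096517
[-0.03796902  0.03700292]
from [ 0.516  -0.2092  0.1105] 1.341 j6 -0.3
[[-1,0.003,-0.006,0,0,0,0.05],[-1,0.002,-0.004,0,0,0,0.05],[-1,0.002,-0.004,0,0,0,0.05],[-1,0.002,-0.004,0,0,0,0.05],[-1,0.003,-0.005,0,0,0,0.05],[-1,0.002,-0.004,0,0,0,0.05],[-1,0.002,-0.004,0,0,0,0.05],[-1,0.002,-0.004,0,0,0,0.05],[-1,0.002,-0.004,0,0,0,0.05],[-1,0.002,-0.004,0,0,0,0.05],[-1,0.002,-0.004,0,0,0,0.05],[-1,0.003,-0.004,0,0,0,0.06],[-1,0.002,-0.004,0,0,0,0.05],[-1,0.002,-0.004,0,0,0,0.05],[-1,0.002,-0.005,0,0,0,0.05],[-1,0.002,-0.004,0,0,0,0.05],[-1,0.002,-0.004,0,0,0,0.05],[-1,0.002,-0.004,0,0,0,0.05],[-1,0.002,-0.004,0,0,0,0.05],[-1,0.003,-0.004,0,0,0,0.05]]
[[-1,0.002,-0.004,0,0,0,0.05],[-1,0.002,-0.004,0,0,0,0.05],[-1,0.002,-0.004,0,0,0,0.05],[-1,0.002,-0.004,0,0,0,0.05],[-1,0.002,-0.004,0,0,0,0.05],[-1,0.002,-0.005,0,0,0,0.05],[-1,0.002,-0.004,0,0,0,0.05],[-1,0.003,-0.004,0,0,0,0.05],[-1,0.002,-0.004,0,0,0,0.06],[-1,0.002,-0.004,0,0,0,0.05],[-1,0.002,-0.004,0,0,0,0.05],[-1,0.002,-0.004,0,0,0,0.05],[-1,0.002,-0.004,0,0,0,0.05],[-1,0.002,-0.004,0,0,0,0.05]]
```

View pics/w2.png

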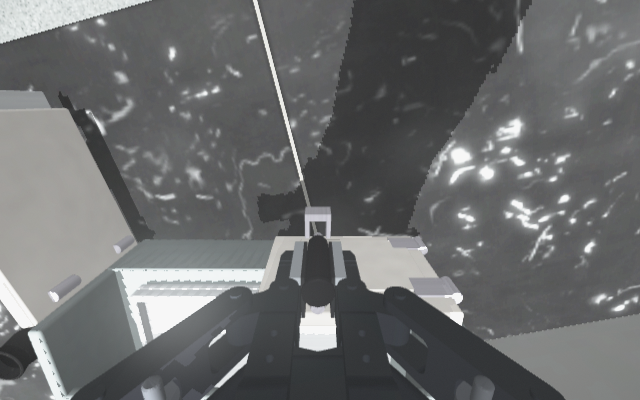

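Wrist view: the active leaf stands wide open at left and the knob post is held between the fingers (318,275), with the keeper at (317,215). Lift of about 22 mm. Next I swing the passive leaf.

Emit:
carry_out([
  [-1,0.002,-0.004,0,0,0,0.05],
  [-1,0.002,-0.004,0,0,0,0.05],
  [-1,0.002,-0.004,0,0,0,0.05],
  [-1,0.002,-0.004,0,0,0,0.05],
  [-1,0.003,-0.005,0,0,0,0.05],
  [-1,0.002,-0.004,0,0,0,0.05],
  [-1,0.002,-0.004,0,0,0,0.05],
  [-1,0.002,-0.004,0,0,0,0.05],
  [-1,0.002,-0.004,0,0,0,0.05],
  [-1,0.002,-0.004,0,0,0,0.05],
])

```text
clock: 14.02
tcp_pos: [0.4886, -0.1739, 0.1105]
orientation: [0.001, 0.913, 0.407, -0.001]
wrist_force: [-3.9, -2.1, -2.1]
finger_gap: 0.0118
```

```bash
cat >> h.py <<'E'
def pas(p):
    r=wl(L0(),p)-[0,.12]; return np.hypot(*r), wrap(np.arctan2(-.082,-.04)-np.arctan2(r[1],r[0]))
E
python3 - <<'E'
from h import *
s=st(); print(pas(s["tcp_pos"]),np.hypot(.04,.082)); L=L0(); th=pas(s["tcp_pos"])[1]
plan(arc((0,.12),(-.04,-.082),th,1.75,26,s["tcp_pos"][2],L[2]+np.pi/2-.5,-1,-1))
E
```

```text
t 14.025 tcp [ 0.4886 -0.1739  0.1105] q [ 1.100e-03  9.134e-01  4.070e-01 -6.000e-04] j [-0.495  0.292 -0.342  0.936 -0.002  0.237] F [-3.9 -2.1 -2.1] gap 0.011814483557300616
(np.float64(0.0909613974748278), np.float64(0.4705533085215037)) 0.09123595782365636
from [ 0.4886 -0.1739  0.1105] 0.838 j6 0.24
[[-1,0.002,-0.004,0,0,0,0.04],[-1,0.002,-0.004,0,0,0,0.05],[-1,0.002,-0.004,0,0,0,0.05],[-1,0.002,-0.004,0,0,0,0.05],[-1,0.001,-0.004,0,0,0,0.05],[-1,0.002,-0.004,0,0,0,0.05],[-1,0.002,-0.004,0,0,0,0.05],[-1,0.002,-0.004,0,0,0,0.05],[-1,0.002,-0.004,0,0,0,0.05],[-1,0.002,-0.005,0,0,0,0.05],[-1,0.002,-0.004,0,0,0,0.05],[-1,0.002,-0.004,0,0,0,0.05],[-1,0.002,-0.004,0,0,0,0.05],[-1,0.002,-0.004,0,0,0,0.04],[-1,0.002,-0.004,0,0,0,0.05],[-1,0.002,-0.004,0,0,0,0.05],[-1,0.002,-0.004,0,0,0,0.05],[-1,0.002,-0.004,0,0,0,0.05],[-1,0.002,-0.004,0,0,0,0.05],[-1,0.002,-0.004,0,0,0,0.05]]
[[-1,0.002,-0.004,0,0,0,0.05],[-1,0.002,-0.004,0,0,0,0.05],[-1,0.002,-0.004,0,0,0,0.05],[-1,0.002,-0.004,0,0,0,0.05],[-1,0.001,-0.004,0,0,0,0.05],[-1,0.002,-0.004,0,0,0,0.05]]
```

The leaf follows on the right radius. I continue the swing.

Emit:
carry_out([
  [-1,0.002,-0.004,0,0,0,0.04],
  [-1,0.002,-0.004,0,0,0,0.05],
  [-1,0.002,-0.004,0,0,0,0.05],
  [-1,0.002,-0.004,0,0,0,0.05],
  [-1,0.001,-0.004,0,0,0,0.05],
  [-1,0.002,-0.004,0,0,0,0.05],
  [-1,0.002,-0.004,0,0,0,0.05],
  [-1,0.002,-0.004,0,0,0,0.05],
  [-1,0.002,-0.004,0,0,0,0.05],
  [-1,0.002,-0.005,0,0,0,0.05],
  [-1,0.002,-0.004,0,0,0,0.05],
  [-1,0.002,-0.004,0,0,0,0.05],
  [-1,0.002,-0.004,0,0,0,0.05],
  [-1,0.002,-0.004,0,0,0,0.04],
  [-1,0.002,-0.004,0,0,0,0.05],
  [-1,0.002,-0.004,0,0,0,0.05],
  [-1,0.002,-0.004,0,0,0,0.05],
  [-1,0.002,-0.004,0,0,0,0.05],
  [-1,0.002,-0.004,0,0,0,0.05],
  [-1,0.002,-0.004,0,0,0,0.05],
])

```text
clock: 16.52
tcp_pos: [0.4962, -0.0876, 0.1105]
orientation: [0.001, 0.998, -0.071, 0.001]
wrist_force: [1.1, -2.0, -4.3]
finger_gap: 0.012
```

Emit:
carry_out([
  [-1,0.002,-0.004,0,0,0,0.05],
  [-1,0.002,-0.004,0,0,0,0.05],
  [-1,0.002,-0.004,0,0,0,0.05],
  [-1,0.002,-0.004,0,0,0,0.05],
  [-1,0.001,-0.004,0,0,0,0.05],
  [-1,0.002,-0.004,0,0,0,0.05],
  [-1,0,0,0,0,0,0],
])

```text
clock: 17.4
tcp_pos: [0.5139, -0.0679, 0.1106]
orientation: [0.001, 0.976, -0.218, 0.002]
wrist_force: [2.8, -4.7, -6.6]
finger_gap: 0.0119
```

```bash
python3 - <<'E'
from h import *
s=st(); L=L0(); print(pas(s["tcp_pos"])); p=s["tcp_pos"]
R=Rn.from_quat(np.roll(s["orientation"],-1)).as_matrix(); w=np.arctan2(R[1,0],R[0,0])
k=lw(L,.081,-.0255); y2=L[2]+np.pi/2
plan([(p[0],p[1],p[2],w,0,3),(p[0],p[1],.22,w,0,4),(k[0]-.03,k[1],.22,y2,0,17)])
E
```

```text
t 17.4 tcp [ 0.5139 -0.0679  0.1106] q [ 9.000e-04  9.760e-01 -2.178e-01  2.100e-03] j [-0.285  0.289 -0.346  0.932 -0.002  1.724] F [ 2.8 -4.7 -6.6] gap 0.011939641190382462
(np.float64(0.0900488572140205), np.float64(1.7620573533609365))
from [ 0.5139 -0.0679  0.1106] -0.439 j6 1.72
[[0,0,0,0,0,0,0],[0,0,0,0,0,0,0],[0,0,0,0,0,0,0],[0,0,0,-0.027,0,0,0],[0,0,0,-0.028,0,0,0],[0,0,0,-0.027,0,0,0],[0,0,0,-0.027,0,0,0],[0,0.01,0.01,0,0,0,-0.1],[0,0.008,0.012,0,0,0,-0.11],[0,0.008,0.012,0,0,0,-0.1],[0,0.006,0.012,0,0,0,-0.11],[0,0.004,0.014,0,0,0,-0.1],[0,0.003,0.014,0,0,0,-0.11],[0,0.002,0.014,0,0,0,-0.1],[0,0,0.014,0,0,0,-0.11],[0,-0.001,0.014,0,0,0,-0.1],[0,-0.002,0.014,0,0,0,-0.11],[0,-0.005,0.013,0,0,0,-0.1],[0,-0.005,0.014,0,0,0,-0.11],[0,-0.007,0.012,0,0,0,-0.1]]
[[0,-0.008,0.012,0,0,0,-0.11],[0,-0.009,0.01,0,0,0,-0.1],[0,-0.011,0.01,0,0,0,-0.11],[0,-0.011,0.008,0,0,0,-0.1]]
```

Emit:
carry_out([
  [0,0,0,0,0,0,0],
  [0,0,0,0,0,0,0],
  [0,0,0,0,0,0,0],
  [0,0,0,-0.027,0,0,0],
  [0,0,0,-0.028,0,0,0],
  [0,0,0,-0.027,0,0,0],
  [0,0,0,-0.027,0,0,0],
  [0,0.01,0.01,0,0,0,-0.1],
  [0,0.008,0.012,0,0,0,-0.11],
  [0,0.008,0.012,0,0,0,-0.1],
  [0,0.006,0.012,0,0,0,-0.11],
  [0,0.004,0.014,0,0,0,-0.1],
  [0,0.003,0.014,0,0,0,-0.11],
  [0,0.002,0.014,0,0,0,-0.1],
  [0,0,0.014,0,0,0,-0.11],
  [0,-0.001,0.014,0,0,0,-0.1],
  [0,-0.002,0.014,0,0,0,-0.11],
  [0,-0.005,0.013,0,0,0,-0.1],
  [0,-0.005,0.014,0,0,0,-0.11],
  [0,-0.007,0.012,0,0,0,-0.1],
])

```text
clock: 19.9
tcp_pos: [0.5685, -0.2421, 0.2194]
orientation: [0.0, 0.895, 0.446, 0.0]
wrist_force: [0.0, -0.7, -0.4]
finger_gap: 0.0425
```

Emit:
carry_out([
  [0,-0.008,0.012,0,0,0,-0.11],
  [0,-0.009,0.01,0,0,0,-0.1],
  [0,-0.011,0.01,0,0,0,-0.11],
  [0,-0.011,0.008,0,0,0,-0.1],
])

```text
clock: 20.4
tcp_pos: [0.5855, -0.2958, 0.2193]
orientation: [-0.0, 0.782, 0.623, 0.0]
wrist_force: [1.2, 0.4, -0.3]
finger_gap: 0.0427
```

```bash
python3 - <<'E'
from h import *
s=st(); L=L0(); d=shot("wrist"); dd=shot("side")
k=lw(L,.081,-.0255,.136); print(proj(d,k)); print(proj(d,lw(L,.012,0,.107)))
a=d["color"][:,:,::-1]; b=dd["color"][:,:,::-1][105:255,290:440]
b=cv2.resize(b,(400,400),interpolation=cv2.INTER_CUBIC)
a=cv2.resize(a[:,120:520],(400,400)); cv2.imwrite("pics/m3.png",np.hstack([a,b]))
E
```

```text
t 20.4 tcp [ 0.5855 -0.2958  0.2193] q [-0.000e+00  7.824e-01  6.228e-01  1.000e-04] j [-0.59   0.483  0.224  1.311  0.    -0.364] F [ 1.2  0.4 -0.3] gap 0.04270997913082384
[324.55888844 247.90683427]
[354.70446414 158.80014078]
```

View pics/m3.png

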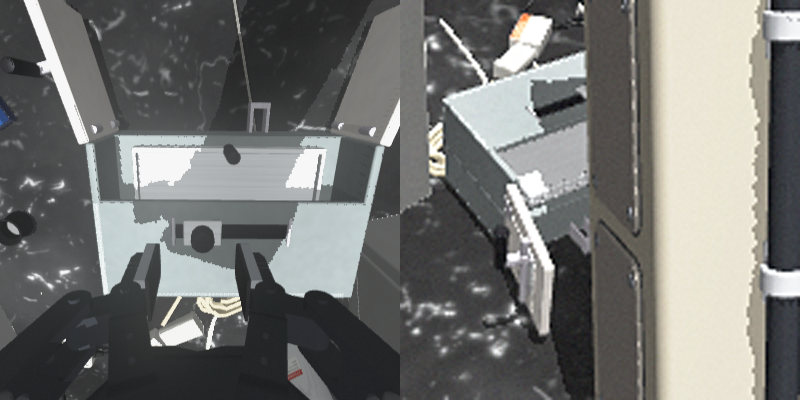

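```bash
python3 - <<'E'
from h import *
s=st(); L=L0(); d=env.read_camera("wrist")
k=plane(d,322,236,.136); t=plane(d,350.5,150,.107); print("knob",k,wl(L,k),"tray",t,wl(L,t))
old=[.53784,-.25305,-.2295]; k0=lw(old,.0809,-.0254); t0=lw(old,.0144,.0016); print("side knob",k0,wl(L,k0),"tray",t0,wl(L,t0))
# opened leaf hinges/roof edge in this view
print("roof front mid",wl(L,plane(d,120+235,202,.112)))
g=(k+k0)/2; y2=L[2]+np.pi/2
plan([(g[0],g[1],.22,y2,0,2),(g[0],g[1],.143,y2,0,5),(g[0],g[1],.143,y2,-1,4)])
E
```

```text
t 20.5 tcp [ 0.5856 -0.2966  0.2191] q [ 2.000e-04  7.838e-01  6.211e-01 -0.000e+00] j [-0.591  0.484  0.224  1.311 -0.    -0.36 ] F [-0.4 -0.8 -0.2] gap 0.043066234496102654
knob [ 0.6065091  -0.29744675  0.136     ] [ 0.07013972 -0.02853594] tray [ 0.54838243 -0.25922986  0.107     ] [ 0.00487918 -0.00444644]
side knob [ 0.61084056 -0.29618801  0.        ] [ 0.07407457 -0.02633074] tray [ 0.55222642 -0.25476782  0.        ] [0.00761514 0.00076898]
roof front mid [0.04939862 0.00054582]
from [ 0.5853 -0.2958  0.2191] 1.339 j6 -0.36
[[0,0.002,0.011,0,0,0,0],[0,0.002,0.012,-0.001,0,0,0],[0,0,0,0.015,0,0,0],[0,0,0,0.016,0,0,0],[0,0,0,0.015,0,0,0],[0,0,0,0.016,0,0,0],[0,0,0,0.015,0,0,0],[-1,0,0,0,0,0,0],[-1,0,0,0,0,0,0],[-1,0,0,0,0,0,0],[-1,0,0,0,0,0,0]]
```

Emit:
carry_out([
  [0,0.002,0.011,0,0,0,0],
  [0,0.002,0.012,-0.001,0,0,0],
  [0,0,0,0.015,0,0,0],
  [0,0,0,0.016,0,0,0],
  [0,0,0,0.015,0,0,0],
  [0,0,0,0.016,0,0,0],
  [0,0,0,0.015,0,0,0],
  [-1,0,0,0,0,0,0],
  [-1,0,0,0,0,0,0],
  [-1,0,0,0,0,0,0],
  [-1,0,0,0,0,0,0],
])

```text
clock: 21.92
tcp_pos: [0.6081, -0.2966, 0.1426]
orientation: [-0.001, 0.784, 0.621, -0.0]
wrist_force: [-0.7, -0.8, -7.8]
finger_gap: 0.0173
```

```bash
python3 - <<'E'
from h import *
s=st(); L=L0(); q=wl(L,s["tcp_pos"]); print(q); e=lw(L,q[0],q[1]+.062); z=s["tcp_pos"][2]; y2=L[2]+np.pi/2
plan([(e[0],e[1],z,y2,-1,14)])
E
```

```text
t 21.925 tcp [ 0.6081 -0.2966  0.1426] q [-7.000e-04  7.835e-01  6.214e-01 -4.000e-04] j [-0.572  0.557  0.155  1.17  -0.    -0.342] F [-0.7 -0.8 -7.8] gap 0.01729567405093356
[ 0.07153169 -0.02737202]
from [ 0.6081 -0.2966  0.1426] 1.341 j6 -0.34
[[-1,0.004,0,0,0,0,0],[-1,0.005,0,0,0,0,0],[-1,0.004,0,0,0,0,0],[-1,0.005,0,0,0,0,0],[-1,0.004,0,0,0,0,0],[-1,0.005,0,0,0,0,0],[-1,0.004,0,0,0,0,0],[-1,0.004,0,0,0,0,0],[-1,0.005,0,0,0,0,0],[-1,0.004,0,0,0,0,0],[-1,0.005,0,0,0,0,0],[-1,0.004,0,0,0,0,0],[-1,0.005,0,0,0,0,0],[-1,0.004,0,0,0,0,0]]
```

Emit:
carry_out([
  [-1,0.004,0,0,0,0,0],
  [-1,0.005,0,0,0,0,0],
  [-1,0.004,0,0,0,0,0],
  [-1,0.005,0,0,0,0,0],
  [-1,0.004,0,0,0,0,0],
  [-1,0.005,0,0,0,0,0],
  [-1,0.004,0,0,0,0,0],
  [-1,0.004,0,0,0,0,0],
  [-1,0.005,0,0,0,0,0],
  [-1,0.004,0,0,0,0,0],
  [-1,0.005,0,0,0,0,0],
  [-1,0.004,0,0,0,0,0],
  [-1,0.005,0,0,0,0,0],
  [-1,0.004,0,0,0,0,0],
])

```text
clock: 23.68
tcp_pos: [0.6215, -0.2412, 0.1428]
orientation: [0.003, 0.785, 0.62, -0.005]
wrist_force: [-8.0, -21.9, -23.0]
finger_gap: 0.0173
```

```bash
python3 - <<'E'
from h import *
s=st(); L=L0(); print(wl(L,s["tcp_pos"]))
p=s["tcp_pos"]; y2=L[2]+np.pi/2; t=lw(L,.007,-.001)
shot("wrist","w4.png",(200,150,440,330),2.5)
plan([(p[0],p[1],p[2],y2,0,3),(p[0],p[1],.2,y2,0,3),(t[0],t[1],.2,y2,0,4)])
E
```

```text
t 23.675 tcp [ 0.6215 -0.2412  0.1428] q [ 0.0028  0.7845  0.6201 -0.0046] j [-0.486  0.535  0.119  1.153 -0.011 -0.253] F [ -8.  -21.9 -23. ] gap 0.01728476157126783
[0.07199392 0.02960799]
from [ 0.6214 -0.2414  0.1428] 1.337 j6 -0.25
[[0,0,0,0,0,0,0],[0,0,0,0,0,0,0],[0,0,0,0,0,0,-0.01],[0,0,0,-0.019,0,0,0],[0,0,0,-0.019,0,0,0],[0,0,0,-0.019,0,0,0],[0,-0.008,-0.016,0,0,0,0],[0,-0.007,-0.017,0,0,0,0],[0,-0.008,-0.016,0,0,0,0],[0,-0.007,-0.016,0,0,0,0]]
```

View pics/w4.png

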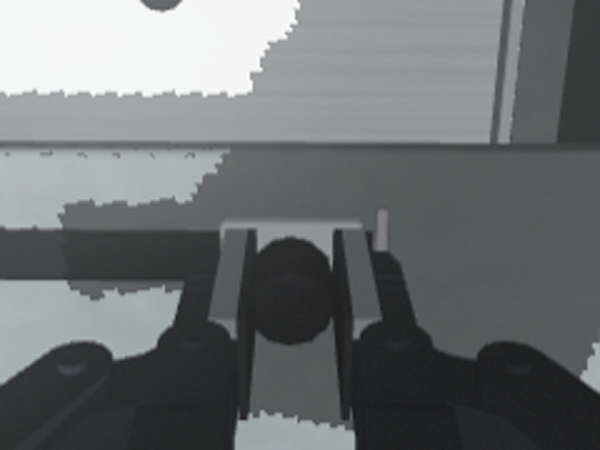

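The knob is held between the pads at (290,290 in the crop) with the slide foot at its left end tick. A 22 N reaction says it is at the stop. Next is the tray pull.

Emit:
carry_out([
  [0,0,0,0,0,0,0],
  [0,0,0,0,0,0,0],
  [0,0,0,0,0,0,-0.01],
  [0,0,0,-0.019,0,0,0],
  [0,0,0,-0.019,0,0,0],
  [0,0,0,-0.019,0,0,0],
  [0,-0.008,-0.016,0,0,0,0],
  [0,-0.007,-0.017,0,0,0,0],
  [0,-0.008,-0.016,0,0,0,0],
  [0,-0.007,-0.016,0,0,0,0],
])

```text
clock: 24.98
tcp_pos: [0.5532, -0.2515, 0.2018]
orientation: [0.001, 0.78, 0.626, 0.001]
wrist_force: [-0.4, 0.4, 0.4]
finger_gap: 0.0427
```

```bash
python3 - <<'E'
from h import *
s=st(); L=L0(); print(wl(L,s["tcp_pos"])); y2=L[2]+np.pi/2; t=lw(L,.007,-.001); e=lw(L,-.10,-.001)
d=shot("wrist","w5.png")
plan([(t[0],t[1],.2,y2,0,1),(t[0],t[1],.093,y2,0,6),(t[0],t[1],.093,y2,-1,4)])
plan([(e[0],e[1],.093,y2,-1,14)],(t[0],t[1],.093,y2))
E
```

```text
t 24.975 tcp [ 0.5532 -0.2515  0.2018] q [1.400e-03 7.800e-01 6.257e-01 7.000e-04] j [-0.559  0.391  0.039  1.215  0.    -0.34 ] F [-0.4  0.4  0.4] gap 0.04273258946249585
[0.00787402 0.00415404]
from [ 0.5514 -0.2517  0.2019] 1.351 j6 -0.34
[[0,-0.005,0.001,0.002,0,0,0.01],[0,0,0,0.018,0,0,0],[0,0,0,0.018,0,0,0],[0,0,0,0.017,0,0,0],[0,0,0,0.018,0,0,0],[0,0,0,0.018,0,0,0],[0,0,0,0.018,0,0,0],[-1,0,0,0,0,0,0],[-1,0,0,0,0,0,0],[-1,0,0,0,0,0,0],[-1,0,0,0,0,0,0]]
from [ 0.5512 -0.2564  0.093 ] 1.343 j6 -0.34
[[-1,0,-0.008,0,0,0,0],[-1,0,-0.007,0,0,0,0],[-1,0,-0.008,0,0,0,0],[-1,0,-0.008,0,0,0,0],[-1,0,-0.007,0,0,0,0],[-1,0,-0.008,0,0,0,0],[-1,0,-0.008,0,0,0,0],[-1,0,-0.007,0,0,0,0],[-1,0,-0.008,0,0,0,0],[-1,0,-0.007,0,0,0,0],[-1,0,-0.008,0,0,0,0],[-1,0,-0.008,0,0,0,0],[-1,0,-0.007,0,0,0,0],[-1,0,-0.008,0,0,0,0]]
```

Emit:
carry_out([
  [0,-0.005,0.001,0.002,0,0,0.01],
  [0,0,0,0.018,0,0,0],
  [0,0,0,0.018,0,0,0],
  [0,0,0,0.017,0,0,0],
  [0,0,0,0.018,0,0,0],
  [0,0,0,0.018,0,0,0],
  [0,0,0,0.018,0,0,0],
  [-1,0,0,0,0,0,0],
  [-1,0,0,0,0,0,0],
  [-1,0,0,0,0,0,0],
  [-1,0,0,0,0,0,0],
])

```text
clock: 26.4
tcp_pos: [0.5534, -0.2571, 0.0918]
orientation: [0.001, 0.784, 0.621, 0.0]
wrist_force: [2.0, -0.2, -4.7]
finger_gap: 0.0106
```

Emit:
carry_out([
  [-1,0,-0.008,0,0,0,0],
  [-1,0,-0.007,0,0,0,0],
  [-1,0,-0.008,0,0,0,0],
  [-1,0,-0.008,0,0,0,0],
  [-1,0,-0.007,0,0,0,0],
  [-1,0,-0.008,0,0,0,0],
  [-1,0,-0.008,0,0,0,0],
  [-1,0,-0.007,0,0,0,0],
  [-1,0,-0.008,0,0,0,0],
  [-1,0,-0.007,0,0,0,0],
  [-1,0,-0.008,0,0,0,0],
  [-1,0,-0.008,0,0,0,0],
  [-1,0,-0.007,0,0,0,0],
  [-1,0,-0.008,0,0,0,0],
])

```text
clock: 28.15
tcp_pos: [0.4509, -0.2328, 0.0918]
orientation: [0.002, 0.783, 0.622, 0.002]
wrist_force: [22.9, -1.4, -14.5]
finger_gap: 0.0104
```

```bash
python3 - <<'E'
from h import *
s=st(); L=L0(); print(wl(L,s["tcp_pos"]))
E
```

```text
t 28.15 tcp [ 0.4509 -0.2328  0.0918] q [0.0023 0.7833 0.6216 0.0023] j [-0.637  0.287 -0.4    0.878  0.003 -0.408] F [ 22.9  -1.4 -14.5] gap 0.010420574274917974
[-0.0960097  -0.00072954]
```

Tray drawn 105 mm and on its stop (23 N). Next I release it and go over the specimens.

```bash
python3 - <<'E'
from h import *
s=env.get_state(); L=L0(); p=s["tcp_pos"]; y2=L[2]+np.pi/2
plan([(p[0],p[1],p[2],y2,0,3),(p[0],p[1],.25,y2,.2,5),(.46,.15,.25,y2,.2,12)])
E
```

```text
from [ 0.4509 -0.2328  0.0918] 1.342 j6 -0.41
[[0,0,0,0,0,0,0],[0,0,0,0,0,0,0],[0,0,0,0,0,0,0],[0.2,0,0,-0.032,0,0,0],[0.2,0,0,-0.031,0,0,0],[0.2,0,0,-0.032,0,0,0],[0.2,0,0,-0.032,0,0,0],[0.2,0,0,-0.031,0,0,0],[0.2,0.031,-0.007,0,0,0,0],[0.2,0.031,-0.006,0,0,0,0],[0.2,0.032,-0.007,0,0,0,0],[0.2,0.031,-0.006,0,0,0,0],[0.2,0.031,-0.007,0,0,0,0],[0.2,0.031,-0.006,0,0,0,0],[0.2,0.032,-0.007,0,0,0,0],[0.2,0.031,-0.006,0,0,0,0],[0.2,0.031,-0.007,0,0,0,0],[0.2,0.031,-0.006,0,0,0,0],[0.2,0.032,-0.007,0,0,0,0],[0.2,0.031,-0.006,0,0,0,0]]
```

Emit:
carry_out([
  [0,0,0,0,0,0,0],
  [0,0,0,0,0,0,0],
  [0,0,0,0,0,0,0],
  [0.2,0,0,-0.032,0,0,0],
  [0.2,0,0,-0.031,0,0,0],
  [0.2,0,0,-0.032,0,0,0],
  [0.2,0,0,-0.032,0,0,0],
  [0.2,0,0,-0.031,0,0,0],
  [0.2,0.031,-0.007,0,0,0,0],
  [0.2,0.031,-0.006,0,0,0,0],
  [0.2,0.032,-0.007,0,0,0,0],
  [0.2,0.031,-0.006,0,0,0,0],
  [0.2,0.031,-0.007,0,0,0,0],
  [0.2,0.031,-0.006,0,0,0,0],
  [0.2,0.032,-0.007,0,0,0,0],
  [0.2,0.031,-0.006,0,0,0,0],
  [0.2,0.031,-0.007,0,0,0,0],
  [0.2,0.031,-0.006,0,0,0,0],
  [0.2,0.032,-0.007,0,0,0,0],
  [0.2,0.031,-0.006,0,0,0,0],
])

```text
clock: 30.65
tcp_pos: [0.4575, 0.1516, 0.249]
orientation: [-0.0, 0.783, 0.621, -0.001]
wrist_force: [0.3, -1.3, 0.9]
finger_gap: 0.0511
```

```bash
cat >> h.py <<'E'
def blobs(d,z=.015,amin=40):
    hsv=cv2.cvtColor(d["color"],cv2.COLOR_RGB2HSV); out=[]
    for n,rs in{"red":[((0,90,30),(8,255,200)),((170,90,30),(180,255,200))],"green":[((55,70,25),(95,255,200))],"orange":[((9,150,120),(20,255,255))],"blue":[((105,150,60),(125,255,255))]}.items():
        m=sum(cv2.inRange(hsv,*r) for r in rs); m=cv2.morphologyEx(m,cv2.MORPH_CLOSE,np.ones((7,7),np.uint8))
        k,_,S,C=cv2.connectedComponentsWithStats(m)
        for i in range(1,k):
            if S[i,4]>amin: out.append((n,C[i],S[i])); print(n,np.round(C[i],1),S[i],np.round(plane(d,*C[i],z),3))
    return out
E
python3 - <<'E'
from h import *
st(); d=shot("wrist","w6.png"); print("wrist"); blobs(d,.012,150); d=shot("side","s6.png"); print("side"); blobs(d,.01)
E
```

```text
t 30.65 tcp [0.4575 0.1516 0.249 ] q [-1.000e-04  7.835e-01  6.214e-01 -5.000e-04] j [ 0.153  0.135 -0.186  1.251 -0.     0.383] F [ 0.3 -1.3  0.9] gap 0.05107642038059205
wrist
red [337.  212.8] [327 201  21  23 331] [0.525 0.164 0.012]
green [381.9 137.7] [370 126  25  25 477] [0.437 0.24  0.012]
blue [278.9 226. ] [268 215  22  23 398] [0.526 0.08  0.012]
side
red [254.7 270.9] [249 265  13  13 137] [0.521 0.164 0.01 ]
green [249.7 315.5] [243 308  14  16 181] [0.436 0.24  0.01 ]
orange [228.2 263.7] [221 258  13  10  59] [0.581 0.199 0.01 ]
blue [464.5 160.1] [436 143  55  33 816] [ 0.412 -0.56   0.01 ]
blue [281.5 251.3] [276 245  12  13 128] [0.523 0.081 0.01 ]
blue [324.5 317.1] [312 307  24  23  46] [0.323 0.123 0.01 ]
blue [293.1 324.5] [288 320  10  11  54] [0.356 0.184 0.01 ]
```

View pics/w6.png

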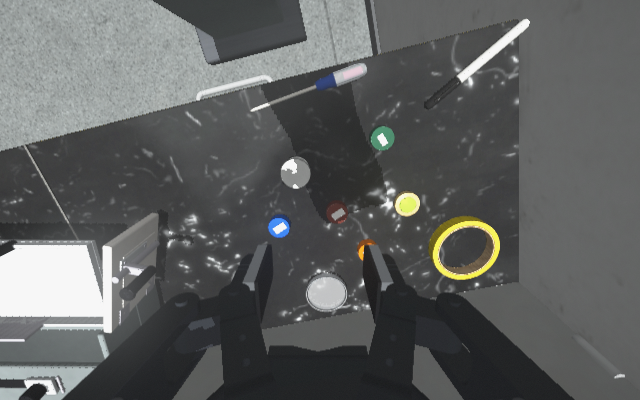

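Wrist view: green (382,138) has been knocked since the start, from (.459,.203) to (.437,.240). Maroon (337,213) is unmoved. Blue (279,227), orange (367,250), level (407,204) and anvil (295,172) can be told apart. Only two specimens are there, and the side view agrees within 2 mm. I'll pick green.

```bash
python3 - <<'E'
from h import *
L=L0(); y2=L[2]+np.pi/2
plan([(.4365,.24,.13,y2,.2,5),(.4365,.24,.02,y2,.2,6),(.4365,.24,.02,y2,-1,4),(.4365,.24,.12,y2,-1,4)])
E
```

```text
from [0.4575 0.1527 0.2489] 1.345 j6 0.38
[[0.2,0.016,-0.008,0.024,0,0,0],[0.2,0.016,-0.008,0.024,0,0,0],[0.2,0.016,-0.008,0.023,0,0,0],[0.2,0.016,-0.008,0.024,0,0,0],[0.2,0.016,-0.008,0.024,0,0,0],[0.2,0,0,0.018,0,0,0],[0.2,0,0,0.019,0,0,0],[0.2,0,0,0.018,0,0,0],[0.2,0,0,0.018,0,0,0],[0.2,0,0,0.019,0,0,0],[0.2,0,0,0.018,0,0,0],[-1,0,0,0,0,0,0],[-1,0,0,0,0,0,0],[-1,0,0,0,0,0,0],[-1,0,0,0,0,0,0],[-1,0,0,-0.025,0,0,0],[-1,0,0,-0.025,0,0,0],[-1,0,0,-0.025,0,0,0],[-1,0,0,-0.025,0,0,0]]
```

Emit:
carry_out([
  [0.2,0.016,-0.008,0.024,0,0,0],
  [0.2,0.016,-0.008,0.024,0,0,0],
  [0.2,0.016,-0.008,0.023,0,0,0],
  [0.2,0.016,-0.008,0.024,0,0,0],
  [0.2,0.016,-0.008,0.024,0,0,0],
  [0.2,0,0,0.018,0,0,0],
  [0.2,0,0,0.019,0,0,0],
  [0.2,0,0,0.018,0,0,0],
  [0.2,0,0,0.018,0,0,0],
  [0.2,0,0,0.019,0,0,0],
  [0.2,0,0,0.018,0,0,0],
  [-1,0,0,0,0,0,0],
  [-1,0,0,0,0,0,0],
  [-1,0,0,0,0,0,0],
  [-1,0,0,0,0,0,0],
  [-1,0,0,-0.025,0,0,0],
  [-1,0,0,-0.025,0,0,0],
  [-1,0,0,-0.025,0,0,0],
  [-1,0,0,-0.025,0,0,0],
], grip_force=50)

```text
clock: 33.12
tcp_pos: [0.4373, 0.2376, 0.1215]
orientation: [0.0, 0.783, 0.621, 0.0]
wrist_force: [0.5, -0.4, -0.1]
finger_gap: 0.0277
```

```bash
python3 - <<'E'
from h import *
s=st(); d=shot("side","s7.png"); blobs(d)
L=L0(); y2=L[2]+np.pi/2; p=s["tcp_pos"]; t=lw(L,-.036,.045); print(t)
plan([(p[0],p[1],.2,y2,-1,3),(t[0],t[1],.2,y2,-1,14)])
E
```

```text
t 33.125 tcp [0.4373 0.2376 0.1215] q [2.000e-04 7.835e-01 6.214e-01 3.000e-04] j [ 0.336  0.245 -0.376  0.949 -0.     0.566] F [ 0.5 -0.4 -0.1] gap 0.02774136379280566
green [244.5 290.2] [237 282  16  17 192] [0.492 0.214 0.015]
blue [450.8 155.9] [435 143  31  29 361] [ 0.45  -0.54   0.015]
blue [281.5 251.3] [276 245  12  13 129] [0.52  0.083 0.015]
blue [324.2 317.5] [312 307  24  23  44] [0.321 0.126 0.015]
blue [293.2 324.5] [288 320  10  11  53] [0.354 0.186 0.015]
[ 0.51973755 -0.20182316  0.        ]
from [0.439  0.2383 0.1246] 1.341 j6 0.57
[[-1,0,-0.001,-0.025,0,0,0],[-1,-0.001,0,-0.025,0,0,0],[-1,0,-0.001,-0.025,0,0,0],[-1,-0.029,0.013,0,0,0,0],[-1,-0.029,0.013,0,0,0,0],[-1,-0.03,0.013,0,0,0,0],[-1,-0.029,0.013,0,0,0,0],[-1,-0.029,0.013,0,0,0,0],[-1,-0.029,0.012,0,0,0,0],[-1,-0.03,0.013,0,0,0,0],[-1,-0.029,0.013,0,0,0,0],[-1,-0.029,0.013,0,0,0,0],[-1,-0.029,0.013,0,0,0,0],[-1,-0.03,0.013,0,0,0,0],[-1,-0.029,0.013,0,0,0,0],[-1,-0.029,0.013,0,0,0,0],[-1,-0.029,0.013,0,0,0,0]]
```

Green is held (gap 27.7 mm, lifted in the side view). Next I carry it over the tray.

Emit:
carry_out([
  [-1,0,-0.001,-0.025,0,0,0],
  [-1,-0.001,0,-0.025,0,0,0],
  [-1,0,-0.001,-0.025,0,0,0],
  [-1,-0.029,0.013,0,0,0,0],
  [-1,-0.029,0.013,0,0,0,0],
  [-1,-0.03,0.013,0,0,0,0],
  [-1,-0.029,0.013,0,0,0,0],
  [-1,-0.029,0.013,0,0,0,0],
  [-1,-0.029,0.012,0,0,0,0],
  [-1,-0.03,0.013,0,0,0,0],
  [-1,-0.029,0.013,0,0,0,0],
  [-1,-0.029,0.013,0,0,0,0],
  [-1,-0.029,0.013,0,0,0,0],
  [-1,-0.03,0.013,0,0,0,0],
  [-1,-0.029,0.013,0,0,0,0],
  [-1,-0.029,0.013,0,0,0,0],
  [-1,-0.029,0.013,0,0,0,0],
])

```text
clock: 35.3
tcp_pos: [0.5183, -0.2034, 0.1952]
orientation: [0.0, 0.783, 0.621, 0.0]
wrist_force: [0.2, -0.1, -0.8]
finger_gap: 0.0281
```

```bash
python3 - <<'E'
from h import *
s=st(); L=L0(); y2=L[2]+np.pi/2; p=s["tcp_pos"]; t=lw(L,-.036,.045); d=shot("wrist","w8.png")
plan([(t[0],t[1],.2,y2,-1,1),(t[0],t[1],.083,y2,-1,8)])
E
```

```text
t 35.3 tcp [ 0.5183 -0.2034  0.1952] q [1.000e-04 7.835e-01 6.214e-01 0.000e+00] j [-0.518  0.3   -0.109  1.162 -0.    -0.288] F [ 0.2 -0.1 -0.8] gap 0.02805010717782931
from [ 0.5194 -0.2072  0.1951] 1.338 j6 -0.29
[[-1,0.005,-0.001,-0.005,0,0,0],[-1,0,0,0.015,0,0,0],[-1,0,0,0.014,0,0,0],[-1,0,0,0.015,0,0,0],[-1,0,0,0.015,0,0,0],[-1,0,0,0.014,0,0,0],[-1,0,0,0.015,0,0,0],[-1,0,0,0.014,0,0,0],[-1,0,0,0.015,0,0,0]]
```

View pics/w8.png

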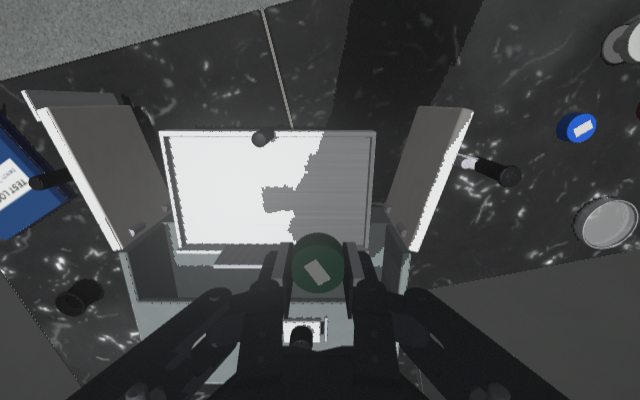

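The tray is fully out, with its floor between about (168,137), (372,135) and (368,245). The green mount is level in the jaws (317,263). I'll check the target against the measured tray floor.

```bash
python3 - <<'E'
from h import *
L=L0(); d=env.read_camera("wrist")
for u,v in[(172,137),(371,136),(367,243),(188,245)]: print(wl(L,plane(d,u,v,.067)))
print("post",wl(L,plane(d,261,140,.107)),"target px",proj(d,lw(L,-.036,.045,.06)))
E
```

```text
[-0.08882169 -0.088535  ]
[-0.08907478  0.08683417]
[0.01647883 0.08902938]
[ 0.01832217 -0.09105863]
post [-0.09127337 -0.0021215 ] target px [323.11740971 191.15247914]
```

Emit:
carry_out([
  [-1,0.003,-0.001,-0.004,0,0,0],
  [-1,0,0,0.015,0,0,0],
  [-1,0,0,0.014,0,0,0],
  [-1,0,0,0.015,0,0,0],
  [-1,0,0,0.015,0,0,0],
  [-1,0,0,0.014,0,0,0],
  [-1,0,0,0.015,0,0,0],
  [-1,0,0,0.014,0,0,0],
  [-1,0,0,0.014,0,0,0],
  [-1,0,0,0,0,0,0],
])

```text
clock: 36.65
tcp_pos: [0.517, -0.1988, 0.0819]
orientation: [-0.001, 0.784, 0.621, -0.001]
wrist_force: [0.1, 0.7, -0.0]
finger_gap: 0.0279
```

```bash
python3 - <<'E'
from h import *
for _ in range(3): s=st(); env.read_camera("wrist")
E
```

```text
t 36.65 tcp [ 0.517  -0.1988  0.0819] q [-1.100e-03  7.835e-01  6.213e-01 -5.000e-04] j [-0.512  0.383 -0.287  0.904 -0.    -0.282] F [ 0.1  0.7 -0. ] gap 0.027895214112708153
t 36.7 tcp [ 0.5175 -0.1991  0.0827] q [-5.000e-04  7.835e-01  6.214e-01 -3.000e-04] j [-0.512  0.382 -0.286  0.904 -0.    -0.282] F [-0.1  0.  -0.1] gap 0.0276251412131346
t 36.75 tcp [ 0.518  -0.1993  0.0833] q [ 0.      0.7835  0.6214 -0.    ] j [-0.512  0.381 -0.285  0.904 -0.    -0.282] F [ 0.1 -0.2  0.3] gap 0.02789148113645801
```

Emit:
carry_out([
  [-1,0,0,0.002,0,0,0],
  [-1,0,0,0,0,0,0],
])

```text
clock: 37.05
tcp_pos: [0.518, -0.1994, 0.0816]
orientation: [0.0, 0.784, 0.621, 0.0]
wrist_force: [0.9, -0.0, 0.1]
finger_gap: 0.028
```

```bash
python3 - <<'E'
from h import *
s=st(); L=L0(); y2=L[2]+np.pi/2; p=s["tcp_pos"]
plan([(p[0],p[1],p[2],y2,.1,3),(p[0],p[1],.2,y2,.1,5),(.47,.13,.2,y2,.2,12)])
E
```

```text
t 37.05 tcp [ 0.518  -0.1994  0.0816] q [3.000e-04 7.835e-01 6.214e-01 1.000e-04] j [-0.512  0.383 -0.288  0.9   -0.    -0.282] F [ 0.9 -0.   0.1] gap 0.02797718395439887
from [ 0.518  -0.1994  0.0816] 1.341 j6 -0.28
[[0.1,0,0,0,0,0,0],[0.1,0,0,0,0,0,0],[0.1,0,0,0,0,0,0],[0.1,0,0,-0.024,0,0,0],[0.1,0,0,-0.023,0,0,0],[0.1,0,0,-0.024,0,0,0],[0.1,0,0,-0.024,0,0,0],[0.1,0,0,-0.023,0,0,0],[0.2,0.026,-0.01,0,0,0,0],[0.2,0.026,-0.01,0,0,0,0],[0.2,0.025,-0.01,0,0,0,0],[0.2,0.026,-0.011,0,0,0,0],[0.2,0.026,-0.01,0,0,0,0],[0.2,0.026,-0.01,0,0,0,0],[0.2,0.026,-0.01,0,0,0,0],[0.2,0.026,-0.01,0,0,0,0],[0.2,0.025,-0.01,0,0,0,0],[0.2,0.026,-0.01,0,0,0,0],[0.2,0.026,-0.011,0,0,0,0],[0.2,0.026,-0.01,0,0,0,0]]
```

Emit:
carry_out([
  [-1,0,0,0.001,0,0,0],
  [0.1,0,0,0,0,0,0],
  [0.1,0,0,0,0,0,0],
  [0.1,0,0,0,0,0,0],
  [0.1,0,0,-0.024,0,0,0],
  [0.1,0,0,-0.024,0,0,0],
  [0.1,0,0,-0.024,0,0,0],
  [0.1,0,0,-0.024,0,0,0],
  [0.1,0,0,-0.024,0,0,0],
  [0.2,0.026,-0.01,0,0,0,0],
  [0.2,0.026,-0.01,0,0,0,0],
  [0.2,0.026,-0.01,0,0,0,0],
  [0.2,0.026,-0.011,0,0,0,0],
  [0.2,0.026,-0.01,0,0,0,0],
  [0.2,0.026,-0.01,0,0,0,0],
  [0.2,0.026,-0.01,0,0,0,0],
  [0.2,0.026,-0.01,0,0,0,0],
  [0.2,0.026,-0.01,0,0,0,0],
  [0.2,0.026,-0.01,0,0,0,0],
  [0.2,0.026,-0.01,0,0,0,0],
])

```text
clock: 39.55
tcp_pos: [0.4747, 0.1054, 0.2004]
orientation: [0.0, 0.784, 0.621, 0.0]
wrist_force: [0.1, -0.7, -0.4]
finger_gap: 0.0513
```

```bash
python3 - <<'E'
from h import *
s=st(); L=L0(); y2=L[2]+np.pi/2
d=shot("side","s9.png"); blobs(d); d=shot("wrist","w9.png"); print("wrist"); b=blobs(d,.012,100)
m=[plane(d,*x[1],.012) for x in b if x[0]=="red"]
if m:
    m=m[0]; m[0]=(m[0]+.521)/2 if abs(m[0]-.521)<.01 else m[0]
    plan([(m[0],m[1],.13,y2,.2,4),(m[0],m[1],.02,y2,.2,6),(m[0],m[1],.02,y2,-1,4),(m[0],m[1],.12,y2,-1,4)])
E
```

```text
t 39.55 tcp [0.4747 0.1054 0.2004] q [1.000e-04 7.835e-01 6.214e-01 1.000e-04] j [ 0.053  0.165 -0.272  1.134 -0.     0.283] F [ 0.1 -0.7 -0.4] gap 0.05131024065735691
red [254.8 271. ] [249 265  13  13 137] [0.518 0.166 0.015]
green [362.  183.6] [357 179  11  10  94] [ 0.552 -0.242  0.015]
orange [227.9 263.9] [221 259  13   9  58] [0.578 0.201 0.015]
blue [281.5 251.4] [276 245  12  13 126] [0.52  0.083 0.015]
blue [324.7 317.1] [312 307  24  23  41] [0.321 0.125 0.015]
blue [293.1 324.5] [288 320  10  11  55] [0.354 0.186 0.015]
wrist
red [371.7 206.8] [361 194  24  26 344] [0.523 0.163 0.012]
green [ 44.8 296.1] [ 31 285  29  23 480] [ 0.55  -0.282  0.012]
orange [405.5 251.3] [394 239  25  26 362] [0.592 0.195 0.012]
blue [369.6  49.5] [356  40  23  19 224] [0.357 0.189 0.012]
blue [304.  222.5] [292 210  25  27 423] [0.525 0.08  0.012]
from [0.4744 0.1064 0.2004] 1.344 j6 0.28
[[0.2,0.017,0.008,0.018,0,0,0],[0.2,0.016,0.009,0.017,0,0,0],[0.2,0.017,0.008,0.018,0,0,0],[0.2,0.016,0.009,0.017,0,0,0],[0.2,0,0,0.018,0,0,0],[0.2,0,0,0.019,0,0,0],[0.2,0,0,0.018,0,0,0],[0.2,0,0,0.019,0,0,0],[0.2,0,0,0.018,0,0,0],[0.2,0,0,0.018,0,0,0],[-1,0,0,0,0,0,0],[-1,0,0,0,0,0,0],[-1,0,0,0,0,0,0],[-1,0,0,0,0,0,0],[-1,0,0,-0.025,0,0,0],[-1,0,0,-0.025,0,0,0],[-1,0,0,-0.025,0,0,0],[-1,0,0,-0.025,0,0,0]]
```

Green stays in the tray and maroon is confirmed at (.522,.163) by both views. I'll pick it.

Emit:
carry_out([
  [0.2,0.017,0.008,0.018,0,0,0],
  [0.2,0.016,0.009,0.017,0,0,0],
  [0.2,0.017,0.008,0.018,0,0,0],
  [0.2,0.016,0.009,0.017,0,0,0],
  [0.2,0,0,0.018,0,0,0],
  [0.2,0,0,0.019,0,0,0],
  [0.2,0,0,0.018,0,0,0],
  [0.2,0,0,0.019,0,0,0],
  [0.2,0,0,0.018,0,0,0],
  [0.2,0,0,0.018,0,0,0],
  [-1,0,0,0,0,0,0],
  [-1,0,0,0,0,0,0],
  [-1,0,0,0,0,0,0],
  [-1,0,0,0,0,0,0],
  [-1,0,0,-0.025,0,0,0],
  [-1,0,0,-0.025,0,0,0],
  [-1,0,0,-0.025,0,0,0],
  [-1,0,0,-0.025,0,0,0],
])

```text
clock: 41.9
tcp_pos: [0.5231, 0.1611, 0.1215]
orientation: [0.0, 0.783, 0.621, 0.0]
wrist_force: [-0.1, -0.2, -0.6]
finger_gap: 0.028
```

```bash
python3 - <<'E'
from h import *
s=st(); L=L0(); y2=L[2]+np.pi/2; p=s["tcp_pos"]; t=lw(L,-.036,-.045); print(t)
plan([(p[0],p[1],.2,y2,-1,3),(t[0],t[1],.2,y2,-1,15)])
E
```

```text
t 41.9 tcp [0.5231 0.1611 0.1215] q [2.000e-04 7.835e-01 6.214e-01 2.000e-04] j [ 0.152  0.333 -0.253  0.984 -0.     0.382] F [-0.1 -0.2 -0.6] gap 0.02803036759323725
[ 0.49939487 -0.289494    0.        ]
from [0.5231 0.1611 0.1215] 1.341 j6 0.38
[[-1,0,0,-0.026,0,0,0],[-1,0,0,-0.026,0,0,0],[-1,0,0,-0.027,0,0,0],[-1,-0.03,0.005,0,0,0,0],[-1,-0.029,0.006,0,0,0,0],[-1,-0.03,0.005,0,0,0,0],[-1,-0.029,0.005,0,0,0,0],[-1,-0.03,0.005,0,0,0,0],[-1,-0.03,0.006,0,0,0,0],[-1,-0.029,0.005,0,0,0,0],[-1,-0.03,0.005,0,0,0,0],[-1,-0.029,0.006,0,0,0,0],[-1,-0.03,0.005,0,0,0,0],[-1,-0.03,0.005,0,0,0,0],[-1,-0.029,0.006,0,0,0,0],[-1,-0.03,0.005,0,0,0,0],[-1,-0.03,0.005,0,0,0,0],[-1,-0.029,0.005,0,0,0,0]]
```

Emit:
carry_out([
  [-1,0,0,-0.026,0,0,0],
  [-1,0,0,-0.026,0,0,0],
  [-1,0,0,-0.027,0,0,0],
  [-1,-0.03,0.005,0,0,0,0],
  [-1,-0.029,0.006,0,0,0,0],
  [-1,-0.03,0.005,0,0,0,0],
  [-1,-0.029,0.005,0,0,0,0],
  [-1,-0.03,0.005,0,0,0,0],
  [-1,-0.03,0.006,0,0,0,0],
  [-1,-0.029,0.005,0,0,0,0],
  [-1,-0.03,0.005,0,0,0,0],
  [-1,-0.029,0.006,0,0,0,0],
  [-1,-0.03,0.005,0,0,0,0],
  [-1,-0.03,0.005,0,0,0,0],
  [-1,-0.029,0.006,0,0,0,0],
  [-1,-0.03,0.005,0,0,0,0],
  [-1,-0.03,0.005,0,0,0,0],
  [-1,-0.029,0.005,0,0,0,0],
])

```text
clock: 44.15
tcp_pos: [0.4988, -0.2903, 0.1997]
orientation: [0.0, 0.783, 0.621, 0.0]
wrist_force: [0.1, 0.1, -0.1]
finger_gap: 0.0279
```

```bash
python3 - <<'E'
from h import *
d=shot("wrist"); s=st(); L=L0(); y2=L[2]+np.pi/2; t=lw(L,-.036,-.045); blobs(d,.075)
plan([(t[0],t[1],.2,y2,-1,1),(t[0],t[1],.081,y2,-1,8)])
E
```

```text
t 44.2 tcp [ 0.4988 -0.2939  0.1996] q [ 1.600e-03  7.843e-01  6.204e-01 -6.000e-04] j [-0.67   0.337 -0.045  1.186 -0.002 -0.438] F [ 1.4 -2.4  0.6] gap 0.02778897936219714
red [328.  282.7] [307 264  37  29 383] [ 0.595 -0.301  0.075]
green [424.4 196.3] [412 182  21  27 269] [ 0.522 -0.193  0.075]
blue [ 36.8 135.4] [   0   80   71  125 5023] [ 0.39  -0.515  0.075]
blue [ 95.7 186.6] [  50  117   90  121 3135] [ 0.444 -0.487  0.075]
blue [636.7 128.5] [633 118   7  21 103] [ 0.502 -0.009  0.075]
from [ 0.4988 -0.2939  0.1996] 1.338 j6 -0.44
[[-1,0.004,0,0,0,0,0],[-1,0,0,0.015,0,0,0],[-1,0,0,0.015,0,0,0],[-1,0,0,0.014,0,0,0],[-1,0,0,0.015,0,0,0],[-1,0,0,0.015,0,0,0],[-1,0,0,0.015,0,0,0],[-1,0,0,0.015,0,0,0],[-1,0,0,0.015,0,0,0]]
```

Emit:
carry_out([
  [-1,0.001,0,0,0,0,0],
  [-1,0,0,0.015,0,0,0],
  [-1,0,0,0.015,0,0,0],
  [-1,0,0,0.015,0,0,0],
  [-1,0,0,0.015,0,0,0],
  [-1,0,0,0.015,0,0,0],
  [-1,0,0,0.015,0,0,0],
  [-1,0,0,0.015,0,0,0],
  [-1,0,0,0.012,0,0,0],
  [-1,0,0,0.002,0,0,0],
  [-1,0,0,0,0,0,0],
])

```text
clock: 45.58
tcp_pos: [0.4992, -0.2884, 0.0804]
orientation: [0.0, 0.784, 0.621, -0.0]
wrist_force: [-0.4, 0.4, -2.0]
finger_gap: 0.0277
```

```bash
python3 - <<'E'
from h import *
s=st(); L=L0(); y2=L[2]+np.pi/2; p=s["tcp_pos"]; print(wl(L,p)); t=lw(L,-.13,-.02); a=lw(L,-.096,-.001)
E
```

```text
t 45.575 tcp [ 0.4992 -0.2884  0.0804] q [ 2.000e-04  7.835e-01  6.214e-01 -0.000e+00] j [-0.663  0.42  -0.232  0.918 -0.    -0.433] F [-0.4  0.4 -2. ] gap 0.027681300006945454
[-0.03644125 -0.0439721 ]
```

```bash
python3 - <<'E'
from h import *
s=env.get_state(); L=L0(); y2=L[2]+np.pi/2; p=s["tcp_pos"]; a=lw(L,-.096,-.001)
plan([(p[0],p[1],p[2],y2,.1,3),(p[0],p[1],.2,y2,.1,5),(a[0],a[1],.2,y2,0,4)])
E
```

```text
from [ 0.4992 -0.2884  0.0804] 1.341 j6 -0.43
[[0.1,0,0,0,0,0,0],[0.1,0,0,0,0,0,0],[0.1,0,0,0,0,0,0],[0.1,0,0,-0.024,0,0,0],[0.1,0,0,-0.024,0,0,0],[0.1,0,0,-0.024,0,0,0],[0.1,0,0,-0.024,0,0,0],[0.1,0,0,-0.024,0,0,0],[0,0.011,-0.015,0,0,0,0],[0,0.01,-0.015,0,0,0,0],[0,0.011,-0.015,0,0,0,0],[0,0.011,-0.015,0,0,0,0]]
```

Emit:
carry_out([
  [0.1,0,0,0,0,0,0],
  [0.1,0,0,0,0,0,0],
  [0.1,0,0,0,0,0,0],
  [0.1,0,0,-0.024,0,0,0],
  [0.1,0,0,-0.024,0,0,0],
  [0.1,0,0,-0.024,0,0,0],
  [0.1,0,0,-0.024,0,0,0],
  [0.1,0,0,-0.024,0,0,0],
  [0,0.011,-0.015,0,0,0,0],
  [0,0.01,-0.015,0,0,0,0],
  [0,0.011,-0.015,0,0,0,0],
  [0,0.011,-0.015,0,0,0,0],
])

```text
clock: 47.08
tcp_pos: [0.4501, -0.2323, 0.2004]
orientation: [0.0, 0.784, 0.621, 0.0]
wrist_force: [0.4, 0.2, -0.6]
finger_gap: 0.0426
```

```bash
python3 - <<'E'
from h import *
d=shot("wrist"); d2=shot("side"); s=st(); L=L0(); y2=L[2]+np.pi/2; print(wl(L,s["tcp_pos"]))
for n,c,S in blobs(d,.075)+blobs(d2,.075):
    pass
cv2.imwrite("pics/m10.png",np.hstack([d["color"][:,120:520,::-1],cv2.resize(d2["color"][105:255,290:440,::-1],(400,400),interpolation=cv2.INTER_CUBIC)]))
a=lw(L,-.096,-.001); h=lw(L,.012,-.001)
plan([(a[0],a[1],.2,y2,0,1),(a[0],a[1],.093,y2,0,6),(a[0],a[1],.093,y2,-1,4)])
plan([(h[0],h[1],.093,y2,-1,20)],(a[0],a[1],.093,y2))
E
```

```text
t 47.175 tcp [ 0.4494 -0.2315  0.2005] q [-4.000e-04  7.833e-01  6.217e-01 -1.000e-04] j [-0.635  0.201 -0.226  1.145  0.    -0.406] F [-0.1 -0.1  0.4] gap 0.042424966638597114
[-0.09781931  0.00020585]
blue [ 19.8 190.3] [   0  140   46  111 3422] [ 0.382 -0.5    0.075]
blue [593.6 179.6] [576 167  38  27 719] [0.493 0.018 0.075]
blue [ 71.  235.3] [  29  172   80  108 2477] [ 0.435 -0.477  0.075]
green [362.1 183.7] [357 179  11  10  89] [ 0.512 -0.191  0.075]
orange [228.3 263.3] [221 255  13  13  64] [0.537 0.216 0.075]
blue [281.5 251.3] [276 245  12  13 127] [0.483 0.108 0.075]
blue [323.6 317.8] [312 307  24  23  50] [0.299 0.149 0.075]
blue [293.1 324.5] [288 320  10  11  55] [0.329 0.203 0.075]
from [ 0.4494 -0.2315  0.2005] 1.342 j6 -0.41
[[0,-0.001,0.002,0,0,0,0],[0,0,0,0.018,0,0,0],[0,0,0,0.018,0,0,0],[0,0,0,0.018,0,0,0],[0,0,0,0.018,0,0,0],[0,0,0,0.018,0,0,0],[0,0,0,0.017,0,0,0],[-1,0,0,0,0,0,0],[-1,0,0,0,0,0,0],[-1,0,0,0,0,0,0],[-1,0,0,0,0,0,0]]
from [ 0.4509 -0.2331  0.093 ] 1.343 j6 -0.41
[[-1,0,0.005,0,0,0,0],[-1,0,0.006,0,0,0,0],[-1,0,0.005,0,0,0,0],[-1,0,0.006,0,0,0,0],[-1,0,0.005,0,0,0,0],[-1,0,0.005,0,0,0,0],[-1,0,0.006,0,0,0,0],[-1,0,0.005,0,0,0,0],[-1,0,0.006,0,0,0,0],[-1,0,0.005,0,0,0,0],[-1,0,0.005,0,0,0,0],[-1,0,0.006,0,0,0,0],[-1,0,0.005,0,0,0,0],[-1,0,0.006,0,0,0,0],[-1,0,0.005,0,0,0,0],[-1,0,0.005,0,0,0,0],[-1,0,0.006,0,0,0,0],[-1,0,0.005,0,0,0,0],[-1,0,0.006,0,0,0,0],[-1,0,0.005,0,0,0,0]]
```

View pics/m10.png

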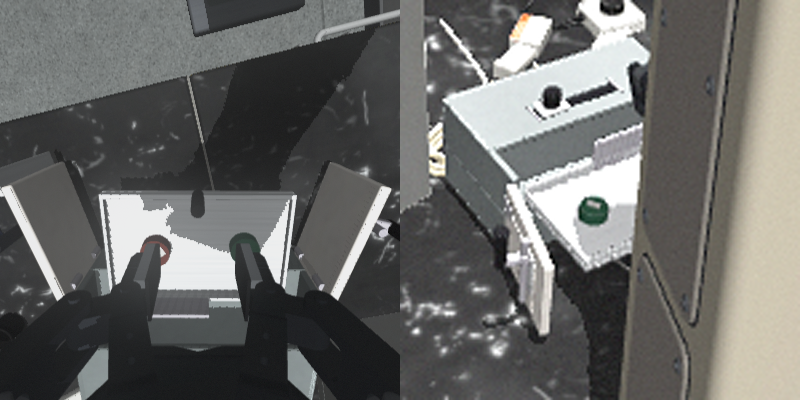

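Wrist view: maroon (155,248) and green (243,246) lie flat on the tray floor, with the post at (197,202). The side view shows green flat and the lock slide at its left end. Next I push the tray home.

Emit:
carry_out([
  [0,-0.001,0.001,0,0,0,0],
  [0,0,0,0.018,0,0,0],
  [0,0,0,0.018,0,0,0],
  [0,0,0,0.018,0,0,0],
  [0,0,0,0.018,0,0,0],
  [0,0,0,0.018,0,0,0],
  [0,0,0,0.017,0,0,0],
  [-1,0,0,0,0,0,0],
  [-1,0,0,0,0,0,0],
  [-1,0,0,0,0,0,0],
  [-1,0,0,0,0,0,0],
])

```text
clock: 48.55
tcp_pos: [0.4518, -0.233, 0.0934]
orientation: [-0.001, 0.783, 0.622, 0.001]
wrist_force: [2.7, 4.2, -4.0]
finger_gap: 0.0106
```

Emit:
carry_out([
  [-1,0,0.005,0,0,0,0],
  [-1,0,0.006,0,0,0,0],
  [-1,0,0.005,0,0,0,0],
  [-1,0,0.006,0,0,0,0],
  [-1,0,0.005,0,0,0,0],
  [-1,0,0.005,0,0,0,0],
  [-1,0,0.006,0,0,0,0],
  [-1,0,0.005,0,0,0,0],
  [-1,0,0.006,0,0,0,0],
  [-1,0,0.005,0,0,0,0],
  [-1,0,0.005,0,0,0,0],
  [-1,0,0.006,0,0,0,0],
  [-1,0,0.005,0,0,0,0],
  [-1,0,0.006,0,0,0,0],
  [-1,0,0.005,0,0,0,0],
  [-1,0,0.005,0,0,0,0],
  [-1,0,0.006,0,0,0,0],
  [-1,0,0.005,0,0,0,0],
  [-1,0,0.006,0,0,0,0],
  [-1,0,0.004,0,0,0,0],
])

```text
clock: 51.05
tcp_pos: [0.5541, -0.2574, 0.0934]
orientation: [-0.002, 0.783, 0.621, -0.001]
wrist_force: [-12.0, 6.7, 6.9]
finger_gap: 0.0106
```

```bash
python3 - <<'E'
from h import *
s=st(); L=L0(); y2=L[2]+np.pi/2; p=s["tcp_pos"]; print(wl(L,p)); k=lw(L,.072,.0315)
plan([(p[0],p[1],p[2],y2,0,3),(p[0],p[1],.2,y2,0,5),(k[0],k[1],.2,y2,0,4),(k[0],k[1],.143,y2,0,4)])
E
```

```text
t 51.05 tcp [ 0.5541 -0.2574  0.0934] q [-0.0017  0.7834  0.6215 -0.0009] j [-0.566  0.471 -0.115  0.989 -0.001 -0.336] F [-12.    6.7   6.9] gap 0.01058498325955321
[ 0.01002899 -0.00136165]
from [ 0.5541 -0.2574  0.0934] 1.341 j6 -0.34
[[0,0,0,0,0,0,0],[0,0,0,0,0,0,0],[0,0,0,0,0,0,0],[0,0,0,-0.021,0,0,0],[0,0,0,-0.022,0,0,0],[0,0,0,-0.021,0,0,0],[0,0,0,-0.021,0,0,0],[0,0,0,-0.022,0,0,0],[0,0.008,0.015,0,0,0,0],[0,0.008,0.016,0,0,0,0],[0,0.009,0.015,0,0,0,0],[0,0.008,0.016,0,0,0,0],[0,0,0,0.014,0,0,0],[0,0,0,0.015,0,0,0],[0,0,0,0.014,0,0,0],[0,0,0,0.014,0,0,0]]
```

Emit:
carry_out([
  [-1,0,0.002,0,0,0,0],
  [-1,0,0,0,0,0,0],
  [-1,0,0,0,0,0,0],
])

```text
clock: 51.42
tcp_pos: [0.5541, -0.2574, 0.0933]
orientation: [-0.003, 0.784, 0.621, -0.002]
wrist_force: [-9.3, 5.9, 5.9]
finger_gap: 0.0107
```

Emit:
carry_out([
  [0,0,0,0,0,0,0],
  [0,0,0,0,0,0,0],
  [0,0,0,0,0,0,0],
  [0,0,0,-0.021,0,0,0],
  [0,0,0,-0.022,0,0,0],
  [0,0,0,-0.021,0,0,0],
  [0,0,0,-0.021,0,0,0],
  [0,0,0,-0.022,0,0,0],
  [0,0.008,0.015,0,0,0,0],
  [0,0.008,0.016,0,0,0,0],
  [0,0.009,0.015,0,0,0,0],
  [0,0.008,0.014,0,0,0,0],
  [0,0,0,0.014,0,0,0],
  [0,0,0,0.015,0,0,0],
  [0,0,0,0.014,0,0,0],
  [0,0,0,0.014,0,0,0],
])

```text
clock: 53.42
tcp_pos: [0.6226, -0.2404, 0.1419]
orientation: [-0.0, 0.784, 0.621, -0.0]
wrist_force: [-0.0, 0.7, 0.7]
finger_gap: 0.0425
```

```bash
python3 - <<'E'
from h import *
s=st(); L=L0(); y2=L[2]+np.pi/2; p=s["tcp_pos"]; q=wl(L,p); print(q); e=lw(L,.072,q[1]-.064)
plan([(p[0],p[1],p[2],y2,-1,4),(e[0],e[1],.143,y2,-1,15)])
E
```

```text
t 53.425 tcp [ 0.6226 -0.2404  0.1419] q [-4.000e-04  7.837e-01  6.212e-01 -3.000e-04] j [-0.489  0.539  0.122  1.156 -0.    -0.258] F [-0.   0.7  0.7] gap 0.04251463068897987
[0.07287921 0.03063238]
from [ 0.6226 -0.2404  0.1419] 1.34 j6 -0.26
[[-1,0,0,0,0,0,0],[-1,0,0,0,0,0,0],[-1,0,0,0,0,0,0],[-1,0,0,0,0,0,0],[-1,-0.004,0,0,0,0,0],[-1,-0.005,0,0,0,0,0],[-1,-0.004,0,0,0,0,0],[-1,-0.004,0,0,0,0,0],[-1,-0.004,0,0,0,0,0],[-1,-0.005,0,0,0,0,0],[-1,-0.004,0,-0.001,0,0,0],[-1,-0.004,0,0,0,0,0],[-1,-0.004,0,0,0,0,0],[-1,-0.005,0,0,0,0,0],[-1,-0.004,-0.001,0,0,0,0],[-1,-0.004,0,0,0,0,0],[-1,-0.004,0,0,0,0,0],[-1,-0.005,0,0,0,0,0],[-1,-0.004,0,0,0,0,0]]
```

Emit:
carry_out([
  [-1,0,0,0,0,0,0],
  [-1,0,0,0,0,0,0],
  [-1,0,0,0,0,0,0],
  [-1,0,0,0,0,0,0],
  [-1,-0.004,0,0,0,0,0],
  [-1,-0.005,0,0,0,0,0],
  [-1,-0.004,0,0,0,0,0],
  [-1,-0.004,0,0,0,0,0],
  [-1,-0.004,0,0,0,0,0],
  [-1,-0.005,0,0,0,0,0],
  [-1,-0.004,0,0,0,0,0],
  [-1,-0.004,0,0,0,0,0],
  [-1,-0.004,0,0,0,0,0],
  [-1,-0.005,0,0,0,0,0],
  [-1,-0.004,0,0,0,0,0],
  [-1,-0.004,0,0,0,0,0],
  [-1,-0.004,0,0,0,0,0],
  [-1,-0.005,0,0,0,0,0],
  [-1,-0.003,0,0,0,0,0],
])

```text
clock: 55.8
tcp_pos: [0.6078, -0.3013, 0.1423]
orientation: [-0.002, 0.784, 0.621, -0.0]
wrist_force: [-3.5, 8.7, -10.7]
finger_gap: 0.0175
```

```bash
python3 - <<'E'
from h import *
s=st(); L=L0(); y2=L[2]+np.pi/2; p=s["tcp_pos"]; print(wl(L,p)); e=lw(L,-.03,-.02)
plan([(p[0],p[1],p[2],y2,0,3),(p[0],p[1],.23,y2,0,4),(e[0],e[1],.3,y2,0,6)])
E
```

```text
t 55.8 tcp [ 0.6078 -0.3013  0.1423] q [-1.600e-03  7.836e-01  6.213e-01 -3.000e-04] j [-0.579  0.561  0.162  1.174  0.    -0.349] F [ -3.5   8.7 -10.7] gap 0.01745225831174515
[ 0.07224889 -0.0319609 ]
from [ 0.6078 -0.3013  0.1423] 1.341 j6 -0.35
[[0,0,0,0,0,0,0],[0,0,0,0,0,0,0],[0,0,0,0,0,0,0],[0,0,0,-0.022,0,0,0],[0,0,0,-0.022,0,0,0],[0,0,0,-0.022,0,0,0],[0,0,0,-0.022,0,0,0],[0,0.002,-0.017,-0.012,0,0,0],[0,0.002,-0.017,-0.011,0,0,0],[0,0.002,-0.017,-0.012,0,0,0],[0,0.002,-0.017,-0.011,0,0,0],[0,0.002,-0.017,-0.012,0,0,0],[0,0.002,-0.017,-0.012,0,0,0]]
```

Emit:
carry_out([
  [-1,-0.002,0,0,0,0,0],
  [-1,-0.001,0,0,0,0,0],
  [-1,0,0,0,0,0,0],
])

```text
clock: 56.18
tcp_pos: [0.6077, -0.3014, 0.1423]
orientation: [-0.003, 0.783, 0.622, 0.001]
wrist_force: [-2.9, 11.5, -10.7]
finger_gap: 0.0173
```

Emit:
carry_out([
  [0,0,0,0,0,0,0],
  [0,0,0,0,0,0,0],
  [0,0,0,0,0,0,0],
  [0,0,0,-0.022,0,0,0],
  [0,0,0,-0.022,0,0,0],
  [0,0,0,-0.022,0,0,0],
  [0,0,0,-0.022,0,0,0],
  [0,0.002,-0.017,-0.012,0,0,0],
  [0,0.002,-0.017,-0.011,0,0,0],
  [0,0.002,-0.017,-0.012,0,0,0],
  [0,0.002,-0.017,-0.011,0,0,0],
  [0,0.002,-0.017,-0.012,0,0,0],
  [0,0.002,-0.017,-0.012,0,0,0],
])

```text
clock: 57.8
tcp_pos: [0.5105, -0.2693, 0.3022]
orientation: [0.0, 0.784, 0.621, -0.0]
wrist_force: [0.3, -0.2, 0.0]
finger_gap: 0.0427
```

```bash
python3 - <<'E'
from h import *
d=shot("wrist"); d2=shot("side","s11.png"); s=st(); blobs(d2,.01)
cv2.imwrite("pics/m11.png",np.hstack([d["color"][:,120:520,::-1],cv2.resize(d2["color"][105:325,190:410,::-1],(400,400),interpolation=cv2.INTER_CUBIC)]))
E
```

```text
t 57.9 tcp [ 0.5106 -0.2694  0.3037] q [1.300e-03 7.836e-01 6.212e-01 3.000e-04] j [-0.624  0.308  0.169  1.429 -0.    -0.394] F [ 0.8 -0.2 -0.5] gap 0.042681954638123694
red [367.7 151.6] [363 147  10   9  70] [ 0.644 -0.368  0.01 ]
green [341.9 161.5] [337 157  10  10  82] [ 0.665 -0.272  0.01 ]
orange [228.3 263.1] [221 255  13  13  64] [0.583 0.198 0.01 ]
blue [281.4 251.2] [276 245  12  13 130] [0.524 0.081 0.01 ]
blue [324.3 317.4] [312 307  24  23  44] [0.323 0.124 0.01 ]
blue [293.2 324.6] [288 320  10  11  56] [0.356 0.184 0.01 ]
```

View pics/m11.png

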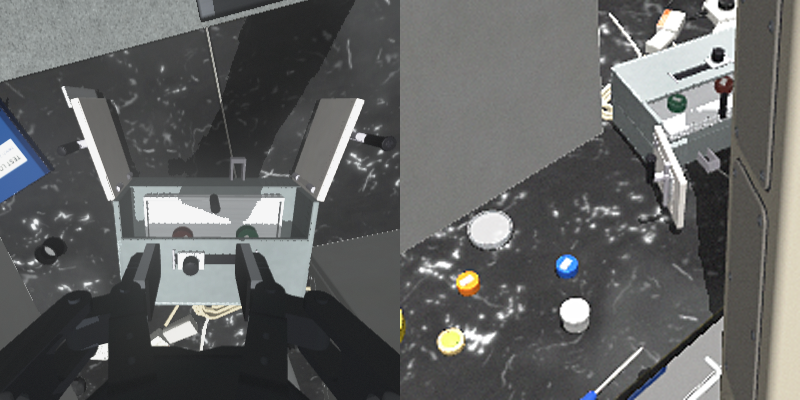

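Final view: the tray is home with maroon (182,233) and green (247,233) on its floor. The lock slide is at its right end (188,262), both leaves stand wide open and the bystanders haven't moved. I'm handing in.

```bash
python3 -c "
from h import *
print(env.hand_in())"
```

```text
the job is handed in; nothing more can be done
None
```

The job is done and handed in at about 58 s on the robot's clock, well under the 210 s limit. Both specimens are in the locker with the tray home and locked. `hand_in` gave no verdict.

- **Leaves:** I opened the right leaf first, to about 1.75 rad. I then raised the flush bolt about 22 mm and swung the left leaf to about 1.76 rad. Both stand wide open in the last pictures.
- **Lock and tray:** I slid the lock to its free end stop and drew the tray out 105 mm to its stop. After loading I pushed it home until it moved no further under extra push, then slid the lock back to its locked stop, about 61 mm, confirmed the same way.
- **Specimens:** Only two were there, one green and one maroon. The green one had been knocked about 4 cm aside before I reached it, so I measured it again before picking it up. Both lie flat on the tray floor.
- **Other things on the bench:** The blue and orange look-alikes measured in the same places as before. The bubble level and the anvil look unmoved in the last picture, but I did not measure them again.

**Disagreement:** The wrist and side cameras differed by about 4–6 mm on the locker's position, so I used a value between them for the lock knob and the tray's pull. All grasps held. The grip on the lock knob read 17 mm on a 20 mm knob, but it did not slip.

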